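# Empty the grinding jar: open its bayonet lid and tip the milling balls into the tray

### The arm

A 6-joint arm with a two-finger parallel gripper is mounted at the origin on a cart in front of the work surface, level with it; the furniture and walls round the work are solid. World frame = base frame: x ahead of the robot, y to its left, z up, the work surface at z = 0. Lengths are in m, angles in degrees, forces in N, time in s.
With the tool pointing down it reaches from about 0.4 to 0.825 m from the base axis. Payload 7 kg.
Tool frame: the origin (TCP) lies at the very end of the fingers, on their centre line; the grasp point (between the pads) lies 19 mm behind it; z points along the fingers, y is the direction in which the jaws open and shut (so a half turn about z gives the same grasp; the last joint's range is limited). The gripper opens to 88 mm and grips with 3 to 60 N. Pads are 19 mm wide; open, the fingers measure 130 mm over their backs; the gripper's body (78 mm by 193 mm) begins 47 mm behind the grasp point.
Start: joints at [-47.951, 20.546, 0.682, 0, -70.136, -16.507], TCP at [0.291, -0.609, 0.227] pointing down, gripper open.
Joint ranges: [-176.03, 176.03], [-82.01, 121.73], [-58.28, 71.71], [-173.87, 95.51], [-174.79, -0.11], [-173.66, 173.66]. Speed limits (degrees/s): [136.94, 136.94, 172.46, 180, 180, 180].

### API

Orientations are given as [roll, pitch, yaw] about the fixed x, y, z axes, in that order (R = Rz(yaw) Ry(pitch) Rx(roll)).
In Python, from plant import ctrl gives the robot as it stands.
- The arm moves only by the tool move_arm, never from a script. Its argument "increments" is a list of rows, each a list of 2 entries, a list of its own where there are three numbers: the shift along the world's x, y, z in mm, then the turn about the world's z in rad. A call has exactly 8 rows; each row shifts and turns the pose as measured when the row begins; what a row does not reach is not made up. A row lasts 1/10 s, in which the tool goes at most 50 mm and 8.59 degrees, less where a joint would pass 70% of its speed; a pose out of reach is approached as far as the arm can. A call with a gripper value outside its range is refused whole. "jaw" is the gripper command: -1 is shut, 1 is fully open, values between are in proportion, set as the call begins (left out, the last holds). The fingers move at their own pace and stop on an object; the grip force is fixed at half the most. Time passes only in rows, so rows that do not move let the fingers close, or fill a call up. It gives the time, the measured TCP pose, the force and the opening at its end, in the units of the state.
- ctrl.get_obs(): the state, without advancing time (a new reading comes with each control period).
- ctrl.snapshot(name): name is "side" or "top"; returns a dict with "color" (420x560x3 uint8, red, green, blue), "fx", "fy", "cx", "cy" (pixels), "D" ([k1, k2, p1, p2, k3] as OpenCV has them; the pictures are not rectified), "R" (3x3) and "t" (3): a world point X has camera coordinates R X + t. Camera axes: x right, y down, z forward; pixel columns grow to the right and rows downward; lengths in m; the calibration is good to about 2 mm. A picture is of the moment at which its call begins. There is no depth.
- ctrl.close_job(): hands the job in, once; it reports no verdict.
The state is a dict: "clock": time; "joint_pos": joint angles; "qvel": joint speeds; "tau": joint torques, N m; "tool_pos": TCP position; "orientation": TCP orientation; "force": force on the tool from outside, world axes, zero at the start; "moment": the same for the moment, N m; "opening": finger opening in m.
Only numpy, scipy, OpenCV 4.12 (cv2) and the standard library are available. Lean on these libraries where they do the work, as an engineer would, in place of code of your own. Each camera call takes 0.05 s, during which the arm holds its last target.

### The job

Empty the steel grinding jar in its tipping stand: turn the bayonet lid counter-clockwise until its claws stand in the slots, lift it off and set it down right way up on the bench, clear of stand and tray, without dropping it. Then push the jar over to 110 degrees and keep it there for about a second, so that all four milling balls roll out into the tray and none falls short of it, and ease the jar gently back to level without letting it swing. Leave the tray and the other things on the bench where they are.

Things in the scene. Friction and masses are not known exactly. Their poses are not given: they have to be found in the camera images.
- stand: Fixed grey tipping stand: base plate 176 mm (x) by 92 mm (y from -80 to +12), 8 mm thick, and two cheeks at x = +-68 mm, 145 mm high, carrying the jar's trunnions. Origin on the bench under the jar's axis; x along the trunnions, +y the way the jar tips (to the tray), z up. A plate on the robot's side has long ticks at 0, 45, 90 and 110 degrees; a black pointer turns with the jar.
- jar_pivot (a point): Fixed point on the trunnion axis at the jar's centre, 125 mm above the bench; axes as the stand's. The jar hangs here: steel, 100 mm outer diameter, wall 6 mm, rim 50 mm above and foot 57 mm below this axis; its heavy foot makes it right itself (about 0.35 N m at 90 degrees, hardly any friction), so it swings back hard if let go.
- jar (a joint): Tipping angle of the jar, rad: 0 = level, mouth up, against its stop; grows as the mouth swings over about the trunnions towards the stand's +y; end stop at 2.4. Above about 1.65 the balls roll out; beyond 2.08 the lower lip of the mouth draws back past the near edge of the tray.
- jar_mouth (a point): Centre of the jar's rim; z out of the mouth, x along the trunnions. Four lugs on the outer wall (36 degrees wide, 7 mm proud, 4 to 10 mm below the rim), centred at 45, 135, 225, 315 degrees from x, leave 54-degree slots, so the wall is plain at the +y and -y sides. A stop tab hangs from the clockwise end (from above) of each lug.
- lid: Loose steel lid: 112 mm disc with four claws (128 mm over them, 20 mm wide) at 45, 135, 225, 315 degrees from its x, that hook under the jar's lugs; 63 mm high, about 0.25 kg. Origin: centre of its underside, level with the claws' feet; the disc's underside, which lies on the rim, is 19 mm above it. z up, y along the grip bar.
- lid_grip (a point): Centre of the lid's black grip bar (14 mm wide and high, 76 mm along y, on posts at y = +-29), 56 mm above the lid's underside, 30 mm above its disc. Lid starts locked, each claw mostly under its lug; 45 to 70 degrees counter-clockwise (from above) the claws meet the next stop tabs, stand in the slots, and the lid lifts off (20 mm to be free; 2 mm play).
- tray: Loose aluminium tray, open on top, 150 mm (x) by 190 mm (y), 36 mm high, wall 3 mm, 0.7 kg, already standing at the stand's +y side to catch what falls from the jar. Origin: centre of its underside.
- ball1_center (a point): Centre of a smooth white glazed milling ball, 28 mm across, about 35 g; starts on the floor of the jar, hidden under the lid.
- ball2_center (a point): Centre of a smooth white glazed milling ball, 28 mm across, about 35 g; starts on the floor of the jar, hidden under the lid.
- ball3_center (a point): Centre of a smooth white glazed milling ball, 28 mm across, about 35 g; starts on the floor of the jar, hidden under the lid.
- ball4_center (a point): Centre of a smooth white glazed milling ball, 28 mm across, about 35 g; starts on the floor of the jar, hidden under the lid.
- mortar: Bystander: loose agate mortar, 60 mm across, 30 mm high, to the right of and behind the stand; origin at its underside.
- enamel_jar: Bystander: loose enamel jar, 42 mm across, 58 mm high, near the right end of the bench; origin at its underside.
- cutter: Bystander: loose flush cutter, 99 mm long, lying flat on the side cabinet to the right; origin at its underside.
- block: Bystander: loose black steel bench block, 44 x 66 x 22 mm, on the side cabinet to the right; origin at its underside.

How it is judged:
By the outcome, as a careful person would: the job done as asked, in the order asked, and still so for the second after the job is handed in, with the robot touching nothing.
It also fails if it takes over 72 s, if anything falls off the work surface, if the arm or the gripper's body presses on something with over 40 N, if the wrist force passes 120 N, or if a joint passes its speed limit or range.

## Working session

There is one attempt and no reset: what is moved stays moved. The work goes in short steps, Python scripts to look and compute and a tool call to move; the robot and the scene stay as the last step left them, time stands still between calls to the robot, and variables do not carry over. Pictures are saved under pics/ and viewed, and the job is handed in when it is done.

Besides the shell and the picture viewer there is one more tool, called after "Emit:" as name([rows], argument=value, ...), one row to a line, values as JSON. move_arm: Moves the arm, as the interface text tells. Its arguments: {"type":"object","properties":{"increments":{"type":"array","items":{"type":"array"}},"jaw":{"type":"number"}},"required":["increments"]}

```bash
ls; mkdir -p pics; python3 - <<'E'
from plant import ctrl
import cv2
o=ctrl.get_obs();print(o)
for n in("side","top"):
    s=ctrl.snapshot(n);cv2.imwrite(f"pics/{n}0.png",s["color"][:,:,::-1]);print(n,{k:s[k] for k in s if k!="color"})
E
```

```text
pics
{'clock': 0.0, 'joint_pos': array([-4.79502224e+01,  2.05905198e+01,  6.32005217e-01, -2.04504912e-02,
       -7.01332415e+01, -1.65068780e+01]), 'qvel': array([-0.04322882,  0.02311944, -0.07568832, -0.05281725,  0.02662883,
       -0.06048468]), 'tau': array([ 4.12677355e-04, -5.82720888e+01,  2.93054116e+01,  6.99736789e+00,
        6.74028648e-03, -1.71280631e-04]), 'tool_pos': array([ 0.29081621, -0.60859528,  0.22561852]), 'orientation': array([ 1.79906563e+02, -7.64099780e-03, -1.54464059e+02]), 'force': array([ 0.49276835, -0.08915109,  0.08995   ]), 'moment': array([-0.01381013,  0.01113058,  0.00700537]), 'opening': 0.08750017659420428}
side {'fx': 441.87735818655887, 'fy': 441.87735818655887, 'cx': 269.0512038998229, 'cy': 211.60240416727245, 'D': array([-0.13420767,  0.        ,  0.        ,  0.        ,  0.        ]), 'R': array([[-0.94399507, -0.32920877,  0.02224621],
       [-0.1443063 ,  0.35128121, -0.92508227],
       [ 0.29673052, -0.87648337, -0.37911463]]), 't': array([0.49391299, 0.16375972, 1.13579349])}
top {'fx': 457.869186311334, 'fy': 457.869186311334, 'cx': 276.4866142340673, 'cy': 211.37361701668732, 'D': array([0.01458572, 0.        , 0.        , 0.        , 0.        ]), 'R': array([[-5.80627213e-03, -9.99983111e-01, -2.55445198e-04],
       [-9.94862288e-01,  5.80235729e-03, -1.01071067e-01],
       [ 1.01070842e-01, -3.32713322e-04, -9.94879176e-01]]), 't': array([0.06501125, 0.51002317, 1.35617507])}
```

View pics/side0.png

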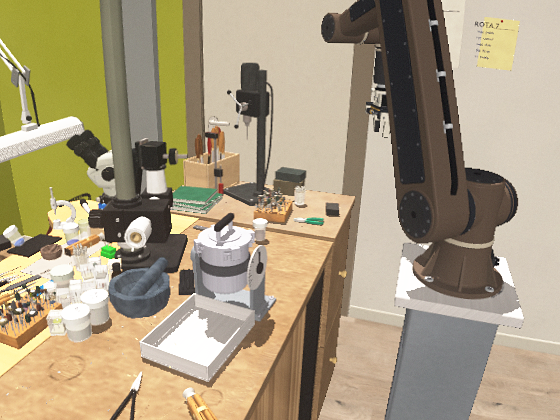

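View pics/top0.png

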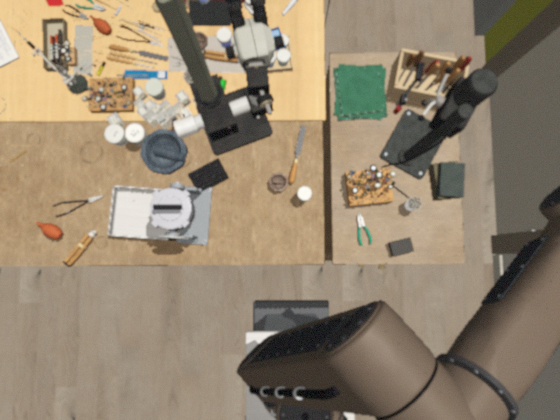

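The side view shows the stand with the locked lid at about (225,250) and the tray in front at (198,335). In the top view the lid is at about (172,210), its bar runs horizontally, and the tray lies to the left at (140,213). I'll enlarge that area.

```bash
python3 - <<'E'
import cv2
a=cv2.imread("pics/top0.png")[165:260,90:230];cv2.imwrite("pics/top0z.png",cv2.resize(a,None,fx=5.7,fy=5.7,interpolation=cv2.INTER_CUBIC))
a=cv2.imread("pics/side0.png")[200:390,130:290];cv2.imwrite("pics/side0z.png",cv2.resize(a,None,fx=3.1,fy=3.1,interpolation=cv2.INTER_CUBIC))
E
```

```text
(no output)
```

View pics/top0z.png

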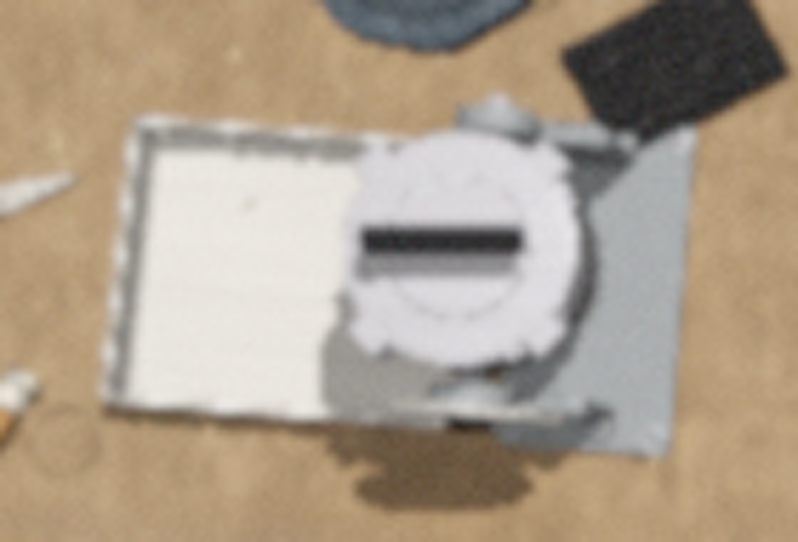

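View pics/side0z.png

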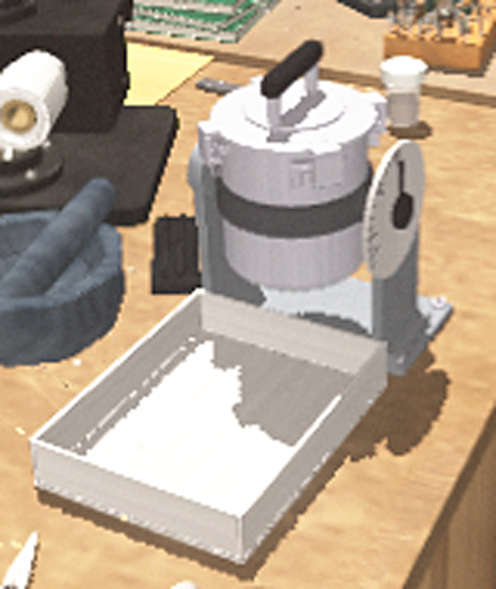

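```bash
cat > h.py <<'E'
import numpy as np, cv2
from plant import ctrl
def snap(n,f=None):
    s=ctrl.snapshot(n)
    if f: cv2.imwrite("pics/"+f,s["color"][:,:,::-1])
    return s
def K(s): return np.array([[s["fx"],0,s["cx"]],[0,s["fy"],s["cy"]],[0,0,1.]])
def ray(s,p):
    u=cv2.undistortPoints(np.array([[p]],float),K(s),s["D"])[0,0]
    R=np.array(s["R"]);t=np.array(s["t"])
    return -R.T@t, R.T@np.array([u[0],u[1],1.])
def onz(s,p,z):
    c,d=ray(s,p); return c+d*(z-c[2])/d[2]
def proj(s,X):
    return cv2.projectPoints(np.array(X,float).reshape(-1,3),cv2.Rodrigues(np.array(s["R"]))[0],np.array(s["t"]),K(s),s["D"])[0][:,0]
E
python3 - <<'E'
from h import *
s=snap("top");q=lambda u,v:(90+u/5.7-.41,165+v/5.7-.41)
img=s["color"].astype(int)
# bar
m=(img.max(2)<75).astype(np.uint8); m[:]=m; mm=np.zeros_like(m);mm[200:214,150:184]=m[200:214,150:184]
ys,xs=np.nonzero(mm);c=(xs.mean(),ys.mean());print("bar px",c,len(xs))
r=cv2.minAreaRect(np.stack([xs,ys],1).astype(np.float32));print(r)
p=onz(s,c,.219);print("bar",p)
print("bar ends",[onz(s,e,.219)[:2] for e in [(xs.min()-.5,ys[xs==xs.min()].mean()),(xs.max()+.5,ys[xs==xs.max()].mean())]])
for n,uv,z in [("plate FR",(695,130),.008),("plate NR",(665,455),.008),("tray FL",(138,120),.036),("tray NL",(103,408),.036),("tray NRvis",(495,418),.036),("tray F",(395,137),.036)]:
    print(n,onz(s,q(*uv),z).round(4))
for n,uv in [("spot",(250,228)),("mortar",(278,183)),("enamel",(305,193)),("bench near edge",(250,265)),("corner",(325,265)),("blackblock",(208,175))]: print(n,onz(s,uv,0).round(3))
E
```

```text
bar px (np.float64(167.0), np.float64(206.9746835443038)) 79
((167.0, 207.0), (2.0, 26.0), 90.0)
bar [0.50390068 0.34614109 0.219     ]
bar ends [array([0.50534153, 0.38113084]), array([0.50493855, 0.31117569])]
plate FR [0.5874 0.2612 0.008 ]
plate NR [0.4127 0.2757 0.008 ]
tray FL [0.59   0.5509 0.036 ]
tray NL [0.4382 0.5646 0.036 ]
tray NRvis [0.4317 0.3603 0.036 ]
tray F [0.5802 0.4154 0.036 ]
spot [0.462 0.143 0.   ]
mortar [0.601 0.057 0.   ]
enamel [ 0.57  -0.026  0.   ]
bench near edge [0.35  0.143 0.   ]
corner [ 0.348 -0.084  0.   ]
blackblock [0.628 0.274 0.   ]
```

```bash
python3 - <<'E'
from h import *
def blob(s,x0,x1,y0,y1,th=100):
    g=255-cv2.cvtColor(s["color"],cv2.COLOR_RGB2GRAY).astype(float)[y0:y1,x0:x1]
    w=np.clip(g-(255-th),0,None); ys,xs=np.mgrid[y0:y1,x0:x1]
    m=w.sum();cx=(w*xs).sum()/m;cy=(w*ys).sum()/m
    C=np.cov(np.stack([xs.ravel(),ys.ravel()]),aweights=w.ravel());l,v=np.linalg.eigh(C);return (cx,cy),v[:,1],np.sqrt(12*l)
t=snap("top");a=blob(t,150,184,201,211,110);print(a)
s=snap("side");b=blob(s,208,240,206,238,70);print(b)
c1,d1=ray(t,a[0]);c2,d2=ray(s,b[0])
A=np.stack([d1,-d2],1);k=np.linalg.lstsq(A,c2-c1,rcond=None)[0];P,Q=c1+k[0]*d1,c2+k[1]*d2
print("tri",P,Q)
e=[onz(t,np.array(a[0])+f*a[1]*12,.217) for f in(-1,1)];d=e[1]-e[0];print("bar dir yaw of y axis",np.degrees(np.arctan2(-d[0],d[1]))%180)
E
```

```text
((np.float64(166.8131039814457), np.float64(207.02338616157712)), array([-0.99999382, -0.00351647]), array([ 3.64994193, 26.50215915]))
((np.float64(223.74714587737844), np.float64(222.56955602537)), array([-0.76419536,  0.64498484]), array([ 6.38787418, 23.33531906]))
tri [0.50513623 0.34952665 0.20692212] [0.50430178 0.3492179  0.20675394]
bar dir yaw of y axis 179.46649226523328
```

Triangulation puts the grip bar at (0.505, 0.348, 0.21), close to the expected height of 0.212, with the bar along world y. The base plate measures 175 mm long, giving a stand yaw of about -4.8° and an origin of about (0.507, 0.348). Moving over now.

Emit:
move_arm([
  [[5, 20, 20], 0.07],
  [[10, 40, 25], 0.07],
  [[10, 45, 25], 0.07],
  [[10, 45, 20], 0.07],
  [[10, 45, 0], 0.07],
  [[10, 45, 0], 0.07],
  [[10, 45, 0], 0.07],
  [[10, 45, 0], 0.07],
], jaw=1)

```text
clock: 1.05
tool_pos: [0.364, -0.2731, 0.314]
orientation: [179.7, -0.1, -121.7]
force: [2.5, 0.3, 0.6]
opening: 0.0876
```

Emit:
move_arm([
  [[10, 45, 0], 0.07],
  [[10, 45, 0], 0.07],
  [[10, 45, 0], 0.07],
  [[10, 45, 0], 0.07],
  [[10, 45, 0], 0.07],
  [[10, 45, 0], 0.07],
  [[10, 45, 0], 0.07],
  [[10, 45, 0], 0.06],
])

```text
clock: 1.85
tool_pos: [0.4422, 0.1021, 0.3172]
orientation: [-179.8, 0.2, -88.7]
force: [0.8, -0.6, 0.1]
opening: 0.0873
```

```bash
python3 - <<'E'
from h import *
print(ctrl.get_obs())
E
```

```text
{'clock': 1.85, 'joint_pos': array([ 3.79386271e+01, -4.02490461e+00, -1.69194289e+01, -7.03940664e-02,
       -7.68113487e+01, -3.66433563e+01]), 'qvel': array([ 46.09010568,  19.34140656,  17.51720928,   0.31135923,
         2.39318679, -10.35106471]), 'tau': array([ -4.09677386, -27.89940298,  28.5958153 ,   6.9156906 ,
        -0.19518189,   0.26640904]), 'tool_pos': array([0.44223737, 0.10213074, 0.31719522]), 'orientation': array([-179.80496323,    0.23059605,  -88.72022182]), 'force': array([ 0.83004809, -0.64934378,  0.0743557 ]), 'moment': array([-0.07416051, -0.11577231,  0.04219914]), 'opening': 0.08728150166761382}
```

Emit:
move_arm([
  [[12, 45, -5], 0],
  [[12, 45, -5], 0],
  [[12, 45, -5], 0],
  [[12, 45, -5], 0],
  [[10, 40, -5], -0.01],
  [[5, 20, -10], -0.01],
  [[0, 4, -10], 0],
  [[0, 0, 0], 0],
])

```text
clock: 2.65
tool_pos: [0.5052, 0.3627, 0.2689]
orientation: [-179.7, 0.2, -89.3]
force: [0.6, -1.4, 0.3]
opening: 0.0877
```

```bash
python3 - <<'E'
from h import *
o=ctrl.get_obs();print(o["tool_pos"],o["orientation"],o["joint_pos"].round(1))
snap("side","side1.png");snap("top","top1.png")
E
```

```text
[0.50516561 0.36271024 0.26888629] [-179.74557454    0.23718859  -89.34937435] [ 53.7  14.   -3.    0.1 -72.6 -53. ]
```

View pics/side1.png

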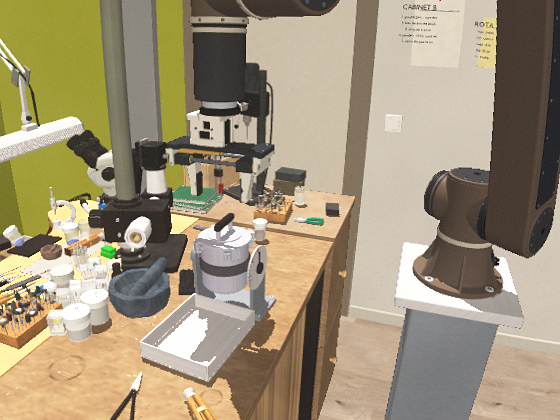

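View pics/top1.png

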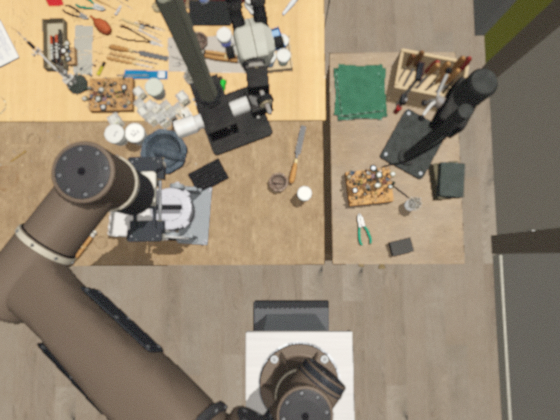

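The gripper spans the bar at about (222,215) in the side view and sits about 14 mm too far to +y. I'll correct that and descend.

Emit:
move_arm([
  [[0, -7, 0], 0],
  [[0, -6, -10], -0.01],
  [[0, 0, -15], 0],
  [[0, 0, -15], 0],
  [[0, 0, -15], 0],
  [[0, 0, -12], 0],
  [[0, 0, -6], 0],
  [[0, 0, 0], 0],
])

```text
clock: 3.55
tool_pos: [0.5064, 0.3401, 0.2002]
orientation: [-179.3, 0.8, -90.5]
force: [-0.3, -0.3, -0.5]
opening: 0.088
```

```bash
python3 - <<'E'
from h import *
o=ctrl.get_obs();print(o["tool_pos"],o["orientation"],o["force"],o["moment"])
s=snap("side")["color"][150:300,170:290];cv2.imwrite("pics/side2.png",cv2.resize(s[:,:,::-1],None,fx=4,fy=4))
s=snap("top")["color"][160:260,90:230];cv2.imwrite("pics/top2.png",cv2.resize(s[:,:,::-1],None,fx=4,fy=4))
E
```

```text
[0.50639198 0.3400928  0.20018427] [-179.25768415    0.78425336  -90.47156831] [-0.3179163  -0.33031752 -0.45591809] [0.00502439 0.13407203 0.0442762 ]
```

View pics/side2.png

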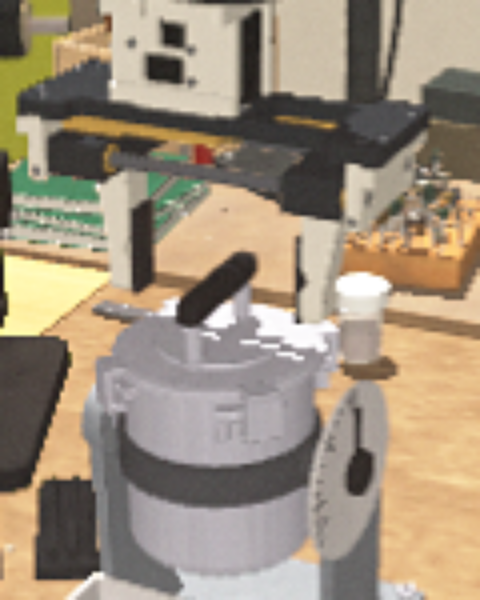

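View pics/top2.png

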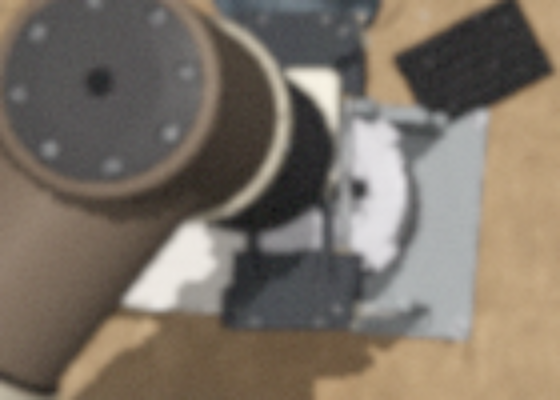

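The fingers straddle the bar with the tips level with it. The TCP is 8 mm short in y and 6 mm high, so I'll correct both and close.

Emit:
move_arm([
  [[0, 5, -3], 0],
  [[0, 4, -4], 0],
  [[0, 0, 0], 0],
  [[0, 0, 0], 0],
  [[0, 0, 0], 0],
  [[0, 0, 0], 0],
  [[0, 0, 0], 0],
  [[0, 0, 0], 0],
])

```text
clock: 4.45
tool_pos: [0.5075, 0.3519, 0.1956]
orientation: [-179.1, 1.0, -90.4]
force: [0.0, 0.2, -0.2]
opening: 0.0878
```

Emit:
move_arm([
  [[-1, -3, -2], 0],
  [[0, 0, 0], 0],
  [[0, 0, 0], 0],
  [[0, 0, 0], 0],
  [[0, 0, 0], 0],
  [[0, 0, 0], 0],
  [[0, 0, 0], 0],
  [[0, 0, 0], 0],
], jaw=-1)

```text
clock: 5.25
tool_pos: [0.5066, 0.3484, 0.1936]
orientation: [-179.1, 1.0, -90.4]
force: [-0.8, -0.6, 0.2]
opening: 0.0291
```

```bash
python3 - <<'E'
from h import *
o=ctrl.get_obs();print(o["tool_pos"],o["orientation"],o["force"],o["moment"],o["opening"])
E
```

```text
[0.50655355 0.34843022 0.193603  ] [-179.05186201    0.9793574   -90.40697559] [-0.78310923 -0.57577539  0.20187154] [-0.01892655  0.13546764  0.00261845] 0.029107955348951685
```

Fingers are still closing.

Emit:
move_arm([
  [[0, 0, 0], 0],
  [[0, 0, 0], 0],
  [[0, 0, 0], 0],
  [[0, 0, 0], 0],
  [[0, 0, 0], 0],
  [[0, 0, 0], 0],
  [[0, 0, 0], 0],
  [[0, 0, 0], 0],
])

```text
clock: 6.05
tool_pos: [0.5063, 0.3484, 0.1935]
orientation: [-179.1, 1.0, -90.4]
force: [0.1, 0.0, 1.0]
opening: 0.0143
```

Gripped at an opening of 14.3 mm, which matches the bar, with negligible side force. Turning counter-clockwise.

Emit:
move_arm([
  [[0, 0, 0], 0.05],
  [[0, 0, 0], 0.08],
  [[0, 0, 0], 0.08],
  [[0, 0, 0], 0.08],
  [[0, 0, 0], 0.08],
  [[0, 0, 0], 0.08],
  [[0, 0, 0], 0.08],
  [[0, 0, 0], 0.05],
])

```text
clock: 6.85
tool_pos: [0.5054, 0.35, 0.1935]
orientation: [-179.1, 1.1, -55.9]
force: [-0.8, 1.1, 1.3]
opening: 0.0136
```

```bash
python3 - <<'E'
from h import *
o=ctrl.get_obs();print(o["tool_pos"],o["orientation"],o["force"],o["moment"],o["opening"])
E
```

```text
[0.50542046 0.3499962  0.19354515] [-179.08580077    1.12831388  -55.89965975] [-0.79701024  1.09638687  1.33084786] [-0.06613402  0.59380978 -0.01977201] 0.013580826630608974
```

Emit:
move_arm([
  [[0, 0, 0], 0.05],
  [[0, 0, 0], 0.05],
  [[0, 0, 0], 0.04],
  [[0, 0, 0], 0.04],
  [[0, 0, 0], 0.03],
  [[0, 0, 0], 0.03],
  [[0, 0, 0], 0.03],
  [[0, 0, 0], 0.03],
])

```text
clock: 7.65
tool_pos: [0.5043, 0.3498, 0.1935]
orientation: [-179.2, 1.2, -37.9]
force: [0.0, 0.7, 1.2]
opening: 0.0141
```

```bash
python3 - <<'E'
from h import *
o=ctrl.get_obs();print(o["tool_pos"],o["orientation"],o["force"],o["moment"],o["opening"])
E
```

```text
[0.50433432 0.34978619 0.1935298 ] [-179.19605325    1.16086925  -37.94900376] [0.03310569 0.68194185 1.20176236] [-0.18577353  0.41452326 -0.0531439 ] 0.01407671666340323
```

Emit:
move_arm([
  [[0, 0, 0], 0.03],
  [[0, 0, 0], 0.03],
  [[0, 0, 0], 0.03],
  [[0, 0, 0], 0.03],
  [[0, 0, 0], 0.03],
  [[0, 0, 0], 0.03],
  [[0, 0, 0], 0],
  [[0, 0, 0], 0],
])

```text
clock: 8.45
tool_pos: [0.5053, 0.3493, 0.1936]
orientation: [-179.2, 1.1, -27.5]
force: [-0.4, 0.7, 0.9]
opening: 0.0141
```

```bash
python3 - <<'E'
from h import *
o=ctrl.get_obs();print(o["tool_pos"],o["orientation"],o["force"],o["moment"],o["opening"])
s=snap("side")["color"][150:300,170:290];cv2.imwrite("pics/side3.png",cv2.resize(s[:,:,::-1],None,fx=4,fy=4))
E
```

```text
[0.50532696 0.34929932 0.19363022] [-179.16648761    1.113023    -27.49010862] [-0.39735568  0.66601106  0.90998655] [-0.05317271  0.29120804 -0.7274326 ] 0.014146056137208067
```

View pics/side3.png

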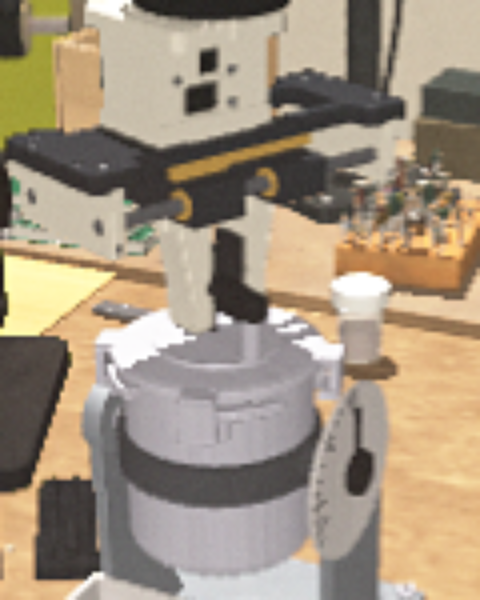

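The z moment has risen to 0.73 N m after 63° of turn, so the claws are against the tabs. I'll ease back slightly and lift.

Emit:
move_arm([
  [[0, 0, 0], -0.02],
  [[0, 0, 2], 0],
  [[0, 0, 3], 0],
  [[0, 0, 4], 0],
  [[0, 0, 5], 0],
  [[0, 0, 5], 0],
  [[0, 0, 5], 0],
  [[0, 0, 5], 0],
])

```text
clock: 9.3
tool_pos: [0.5038, 0.349, 0.2219]
orientation: [-179.4, 1.2, -28.7]
force: [0.2, 0.5, -2.1]
opening: 0.0137
```

```bash
python3 - <<'E'
from h import *
o=ctrl.get_obs();print(o["tool_pos"],o["orientation"],o["force"],o["moment"],o["opening"])
s=snap("side")["color"][150:300,170:290];cv2.imwrite("pics/side4.png",cv2.resize(s[:,:,::-1],None,fx=4,fy=4))
E
```

```text
[0.50384841 0.34898208 0.22188562] [-179.40838915    1.2266896   -28.74009777] [ 0.17898279  0.5277445  -2.09096951] [-0.1745963   0.04828129  0.00084253] 0.013720375037235218
```

View pics/side4.png

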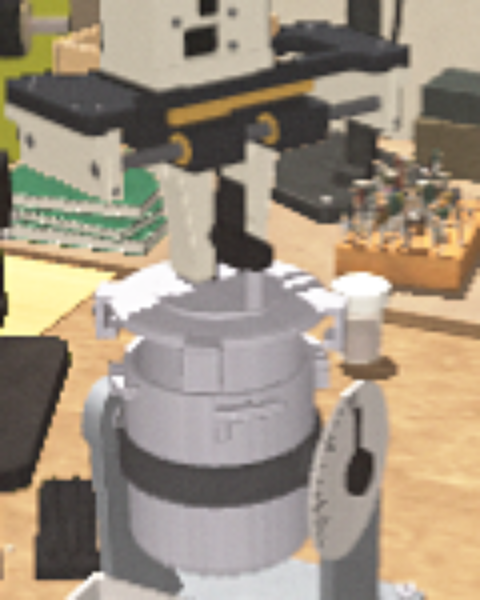

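The lid is clear of the claws, about 28 mm up and 2.1 N. I'll carry it to open bench at about (0.46, 0.12).

Emit:
move_arm([
  [[0, 0, 10], 0],
  [[0, 0, 20], 0],
  [[0, 0, 20], 0],
  [[-2, -10, 10], 0],
  [[-5, -25, 0], 0],
  [[-7, -35, 0], 0],
  [[-7, -35, 0], 0],
  [[-7, -35, 0], 0],
])

```text
clock: 10.15
tool_pos: [0.4745, 0.2055, 0.289]
orientation: [-179.3, 1.1, -28.4]
force: [1.5, -0.2, -2.6]
opening: 0.0134
```

Emit:
move_arm([
  [[-7, -35, 0], 0],
  [[-5, -25, -5], 0],
  [[-2, -12, -15], 0],
  [[0, -5, -25], 0],
  [[0, 0, -30], 0],
  [[0, 0, -30], 0],
  [[0, 0, -30], 0],
  [[0, 0, -20], 0],
])

```text
clock: 10.95
tool_pos: [0.4568, 0.1162, 0.1379]
orientation: [-178.5, 0.7, -28.7]
force: [0.1, 0.9, -2.4]
opening: 0.0137
```

```bash
python3 - <<'E'
from h import *
o=ctrl.get_obs();print(o["tool_pos"],o["orientation"],o["force"],o["moment"],o["opening"])
snap("top","top5.png");snap("side","side5.png")
E
```

```text
[0.45676401 0.11619604 0.13791442] [-178.53806016    0.65979715  -28.65516448] [ 0.13045997  0.91913808 -2.38160343] [-0.16166144  0.18266767  0.07327945] 0.013655040818959234
```

View pics/top5.png

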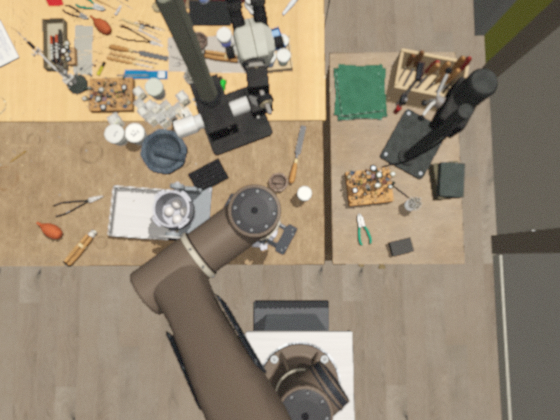

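View pics/side5.png

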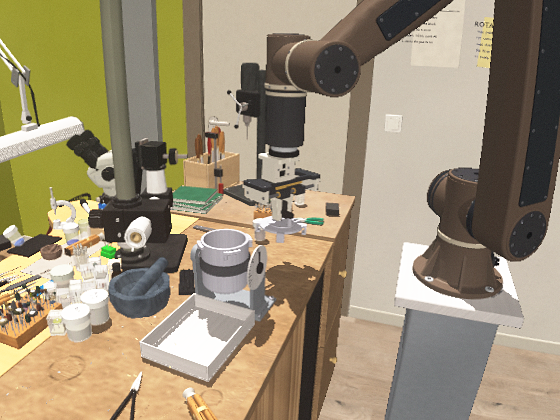

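The open jar with its balls is at top (173,210), and the lid hangs over clear bench. Lowering.

Emit:
move_arm([
  [[0, 0, -20], 0],
  [[0, 0, -20], 0],
  [[0, 0, -15], 0],
  [[0, 0, -10], 0],
  [[0, 0, -5], 0],
  [[0, 0, -5], 0],
  [[0, 0, 0], 0],
  [[0, 0, 0], 0],
])

```text
clock: 11.85
tool_pos: [0.4611, 0.1176, 0.0692]
orientation: [-178.1, 0.3, -28.5]
force: [0.6, 0.1, -3.2]
opening: 0.0141
```

Emit:
move_arm([
  [[0, 0, -6], 0],
  [[0, 0, -7], 0],
  [[0, 0, -6], 0],
  [[0, 0, -4], 0],
  [[0, 0, -3], 0],
  [[0, 0, -2], 0],
  [[0, 0, -1], 0],
  [[0, 0, 0], 0],
])

```text
clock: 12.65
tool_pos: [0.4621, 0.1181, 0.0387]
orientation: [-178.0, 0.2, -28.5]
force: [-1.7, 0.4, 0.3]
opening: 0.0142
```

```bash
python3 - <<'E'
from h import *
o=ctrl.get_obs();print(o["tool_pos"],o["orientation"],o["force"],o["moment"],o["opening"])
E
```

```text
[0.46208797 0.11813359 0.03873433] [-178.04414717    0.24166895  -28.46621433] [-1.68536516  0.35364022  0.3276291 ] [-0.26592222  0.80016006  0.01483972] 0.014152192639438278
```

Emit:
move_arm([
  [[0, 0, -1], 0],
  [[0, 0, -1], 0],
  [[0, 0, -1], 0],
  [[0, 0, 0], 0],
  [[0, 0, 0], 0],
  [[0, 0, 0], 0],
  [[0, 0, 0], 0],
  [[0, 0, 0], 0],
])

```text
clock: 13.45
tool_pos: [0.4629, 0.1188, 0.0378]
orientation: [-177.9, 0.2, -28.4]
force: [-1.1, 0.0, 1.0]
opening: 0.0134
```

The lid's weight is on the bench. Opening slowly, about 20 mm first.

Emit:
move_arm([
  [[0, 0, 0], 0],
  [[0, 0, 0], 0],
  [[0, 0, 0], 0],
  [[0, 0, 0], 0],
  [[0, 0, 0], 0],
  [[0, 0, 0], 0],
  [[0, 0, 0], 0],
  [[0, 0, 0], 0],
], jaw=-0.2)

```text
clock: 14.25
tool_pos: [0.4638, 0.1195, 0.0377]
orientation: [-177.8, 0.1, -28.4]
force: [0.6, -0.2, -0.5]
opening: 0.0351
```

```bash
python3 - <<'E'
from h import *
o=ctrl.get_obs();print(o["tool_pos"],o["orientation"],o["force"],o["moment"],o["opening"])
s=snap("side")["color"][150:300,200:320];cv2.imwrite("pics/side6.png",cv2.resize(s[:,:,::-1],None,fx=4,fy=4))
E
```

```text
[0.46376309 0.11946163 0.03769983] [-1.77805694e+02  1.10907985e-01 -2.84169982e+01] [ 0.6222436  -0.16619095 -0.51507362] [-0.15439233  0.23555791 -0.01967868] 0.035124431547662406
```

View pics/side6.png

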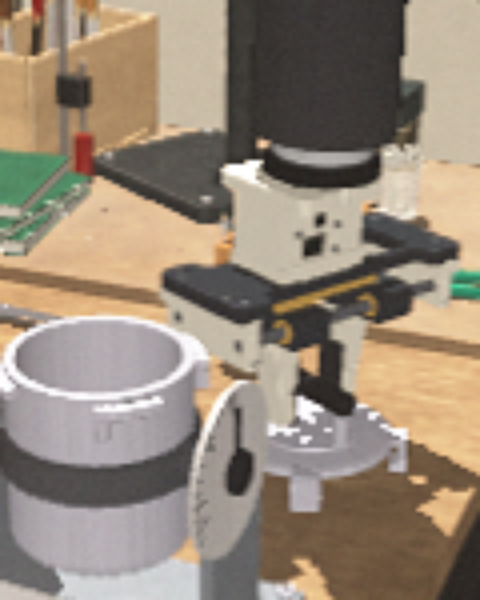

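The lid stands level on its claws and the bar is released at an opening of 35 mm. I'll open a bit more and rise, then close the fingers and turn for the push.

Emit:
move_arm([
  [[0, 0, 0], 0],
  [[0, 0, 0], 0],
  [[0, 0, 10], 0],
  [[0, 0, 20], 0],
  [[0, 0, 30], 0],
  [[0, 0, 40], 0],
  [[0, 0, 40], -0.05],
  [[0, 0, 40], -0.1],
], jaw=0.2)

```text
clock: 15.1
tool_pos: [0.4592, 0.1162, 0.222]
orientation: [-178.4, 0.4, -37.2]
force: [0.6, -0.3, -0.3]
opening: 0.0522
```

Emit:
move_arm([
  [[0, 0, 20], -0.14],
  [[0, 10, 10], -0.14],
  [[5, 25, 0], -0.14],
  [[7, 30, 0], -0.14],
  [[7, 30, 0], -0.14],
  [[7, 25, 0], -0.14],
  [[5, 15, 0], -0.14],
  [[0, 5, 0], 0],
], jaw=-1)

```text
clock: 15.9
tool_pos: [0.4923, 0.2603, 0.27]
orientation: [-177.2, 0.5, -96.0]
force: [0.5, -0.2, -0.0]
opening: 0.0009
```

```bash
python3 - <<'E'
from h import *
o=ctrl.get_obs();print(o["tool_pos"],o["orientation"],o["joint_pos"].round(1),o["opening"])
snap("top","top7.png");snap("side","side7.png")
E
```

```text
[0.49229485 0.26032124 0.27001504] [-177.190258      0.54655854  -95.95871586] [ 49.5   6.2 -13.4   2.2 -68.3 -56.2] 0.000938310467340874
```

View pics/top7.png

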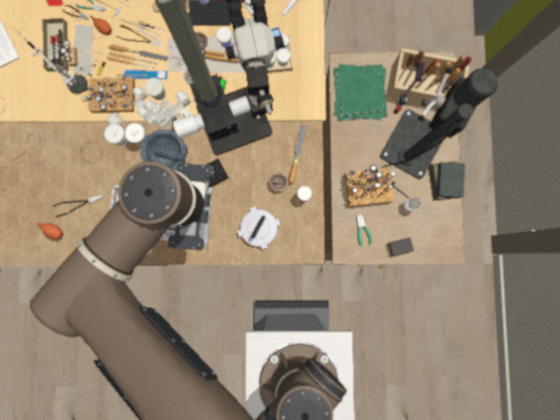

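View pics/side7.png

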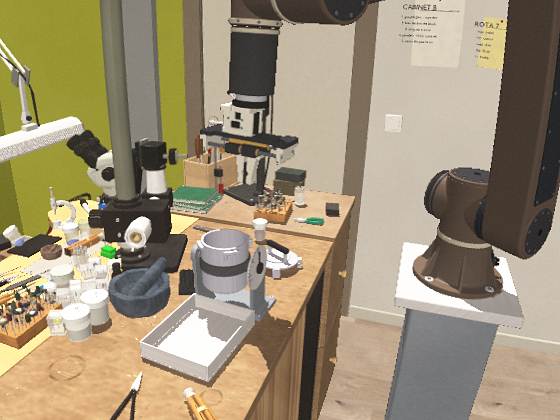

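The lid sits at top (258,228), clear of the stand, mortar and enamel jar. Moving down beside the jar's −y wall.

Emit:
move_arm([
  [[3, 0, -10], 0.01],
  [[4, 0, -20], 0.01],
  [[0, 0, -20], 0],
  [[0, 0, -20], 0],
  [[0, 0, -15], 0],
  [[0, 0, -12], 0],
  [[0, 0, -7], 0],
  [[0, 0, 0], 0],
])

```text
clock: 16.8
tool_pos: [0.4975, 0.2509, 0.1611]
orientation: [-177.2, 0.6, -93.5]
force: [0.3, -0.1, -0.5]
opening: 0.0003
```

```bash
cat > path.py <<'E'
import numpy as np
P=np.array([.5065,.3485,.125]);n=np.array([.083,.9966,0]);H=9.5
def stt(p):
    d=(np.array(p)-P)*1000; return d@n, d@[.9966,-.083,0], d[2]
def tcp(th,s,h=H,r=50):
    t=np.radians(th); y=-r*np.cos(t)+s*np.sin(t); z=r*np.sin(t)+s*np.cos(t)
    y+= -h*np.clip((97-th)/14,-1,1) if th>83 else -h
    return y,z
E
python3 - <<'E'
from h import *; from path import *
o=ctrl.get_obs();print(o["tool_pos"],o["orientation"],o["force"],o["opening"],stt(o["tool_pos"]))
for th in range(0,111,10): print(th,np.round(tcp(th,35+7*min(th,90)/90 if th<=90 else 42-14*(th-90)/20),1))
s=snap("side")["color"][150:300,170:290];cv2.imwrite("pics/side8.png",cv2.resize(s[:,:,::-1],None,fx=4,fy=4))
E
```

```text
[0.49748728 0.25093307 0.16113464] [-177.20671023    0.62008492  -93.4858647 ] [ 0.25340898 -0.05290938 -0.45543794] 0.00034534579420215884 (np.float64(-97.9832551632796), np.float64(-0.8840199547282486), np.float64(36.134635170538))
0 [-59.5  35. ]
10 [-52.5  43.9]
20 [-44.   51.5]
30 [-34.1  57.3]
40 [-23.3  61.3]
50 [-11.8  63.3]
60 [-0.1 63.1]
70 [11.4 60.8]
80 [22.4 56.4]
90 [37.2 50. ]
100 [45.2 43.2]
110 [52.2 37.4]
```

View pics/side8.png

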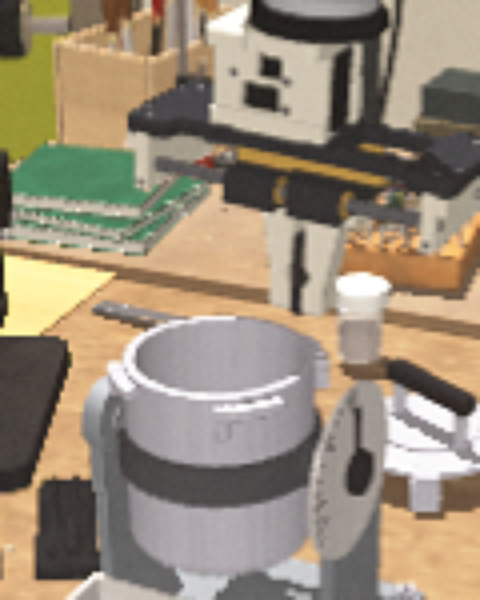

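The fingers are closed behind the jar's −y wall. I'll approach to contact.

Emit:
move_arm([
  [[1, 6, 0], 0],
  [[1, 8, 0], 0],
  [[0, 7, 0], 0],
  [[0, 5, 0], 0],
  [[0, 3, 0], 0],
  [[0, 2, 0], 0],
  [[0, 2, 0], 0],
  [[0, 2, 0], 0],
])

```text
clock: 17.65
tool_pos: [0.501, 0.2904, 0.1646]
orientation: [-177.0, 0.8, -93.4]
force: [0.2, -0.7, 0.5]
opening: 0.0007
```

```bash
python3 - <<'E'
from h import *; from path import *
o=ctrl.get_obs();print(o["tool_pos"],o["force"],stt(o["tool_pos"]))
E
```

```text
[0.50099644 0.29041467 0.16455763] [ 0.1689166  -0.72756682  0.52175576] (np.float64(-58.344635736434036), np.float64(-0.6637662352442979), np.float64(39.557629607447964))
```

Emit:
move_arm([
  [[0, 2, 0], 0],
  [[0, 2, 0], 0],
  [[0, 2, 1], 0],
  [[0.5, 2.5, 2], 0],
  [[0, 2.5, 2], 0],
  [[0.5, 2.5, 2], 0],
  [[0, 2.5, 2], 0],
  [[0.5, 2.5, 2], 0],
])

```text
clock: 18.45
tool_pos: [0.5019, 0.3078, 0.1761]
orientation: [-177.1, 0.6, -93.4]
force: [-0.6, -2.7, -0.2]
opening: 0.0003
```

```bash
cat > chk.py <<'E'
import sys
from h import *; from path import *
o=ctrl.get_obs();print(o["tool_pos"],"F",o["force"].round(1),"ori",o["orientation"].round(1),"stand yxz",np.round(stt(o["tool_pos"]),1))
if len(sys.argv)>1:
    s=snap("side")["color"][150:380,130:300];cv2.imwrite(f"pics/{sys.argv[1]}.png",cv2.resize(s[:,:,::-1],None,fx=2.6,fy=2.6))
E
python3 chk.py s9
```

```text
[0.50194115 0.30781248 0.17612895] F [-0.6 -2.7 -0.2] ori [-177.1    0.6  -93.4] stand yxz [-40.9  -1.2  51.1]
```

View pics/s9.png

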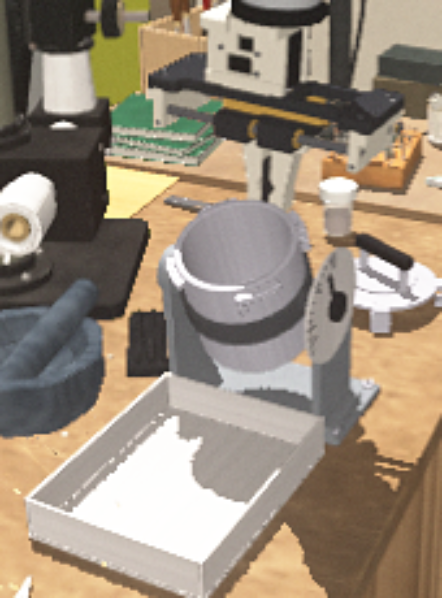

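The jar follows, at about 25° (31° to the 45° tick and on), with contact at s≈33 mm. Continuing along the arc.

Emit:
move_arm([
  [[0, 3.3, 2.3], 0],
  [[0.5, 3.5, 2.2], 0],
  [[0, 3.5, 2], 0],
  [[0.5, 3.5, 1.7], 0],
  [[0.5, 3.5, 1.3], 0],
  [[0, 3.5, 1], 0],
  [[0.5, 3.5, 0.7], 0],
  [[0.5, 3.5, 0.5], 0],
])

```text
clock: 19.3
tool_pos: [0.5039, 0.3367, 0.1884]
orientation: [-177.2, 0.4, -93.4]
force: [-1.8, -4.4, 1.6]
opening: 0.0005
```

```bash
cat >> chk.py <<'E'
Y,_,Z=stt(o["tool_pos"])
for nm,y in(("lead",Y+H),("trail",Y-H)):
    a=np.hypot(y,Z);ph=np.arctan2(Z,-y)
    if a>=50:
        th=ph-np.arccos(50/a);print(nm,"theta",np.degrees(th).round(1),"s",(y*np.sin(th)+Z*np.cos(th)).round(1))
E
python3 chk.py
```

```text
[0.50391791 0.33671873 0.1883606 ] F [-1.8 -4.4  1.6] ori [-177.2    0.4  -93.4] stand yxz [-12.   -1.6  63.4]
lead theta 49.8 s 39.0
trail theta 29.7 s 44.4
```

Emit:
move_arm([
  [[0.5, 4, 0.2], 0],
  [[0.5, 4, 0], 0],
  [[0.5, 4.2, -0.3], 0],
  [[0.5, 4.3, -0.7], 0],
  [[0.5, 4.3, -1], 0],
  [[0.5, 4.2, -1.3], 0],
  [[0.5, 4, -1.6], 0],
  [[0.5, 4, -1.8], 0],
])

```text
clock: 20.1
tool_pos: [0.5085, 0.3725, 0.1835]
orientation: [-177.1, 0.4, -93.4]
force: [-1.4, -3.7, 4.7]
opening: 0.0003
```

```bash
python3 chk.py s10
```

```text
[0.5085188  0.37250075 0.18347097] F [-1.4 -3.7  4.7] ori [-177.1    0.4  -93.4] stand yxz [24.1  0.  58.5]
lead theta 77.7 s 45.2
trail theta 70.1 s 33.6
```

View pics/s10.png

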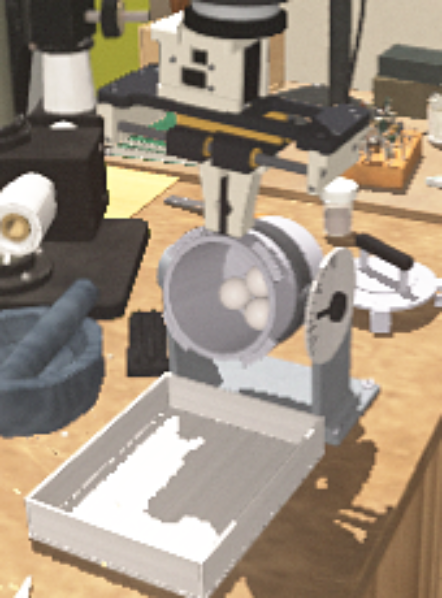

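Jar is at about 78°, all four balls visible inside at about (250,300). Pressing on over 90°.

Emit:
move_arm([
  [[0, 2.5, -2.1], 0],
  [[0.5, 2.5, -2.1], 0],
  [[0, 2.5, -2.1], 0],
  [[0.5, 2.5, -2.1], 0],
  [[0, 2.3, -1.7], 0],
  [[0.5, 2.3, -1.7], 0],
  [[0, 2.3, -1.6], 0],
  [[0, 2.3, -1.6], 0],
])

```text
clock: 20.95
tool_pos: [0.5124, 0.3968, 0.171]
orientation: [-176.8, 0.8, -93.3]
force: [-1.0, -2.9, 5.5]
opening: 0.0007
```

```bash
python3 chk.py s11
```

```text
[0.51238348 0.39677616 0.17099923] F [-1.  -2.9  5.5] ori [-176.8    0.8  -93.3] stand yxz [48.6  1.9 46. ]
lead theta 94.1 s 54.7
trail theta 96.3 s 33.8
```

View pics/s11.png

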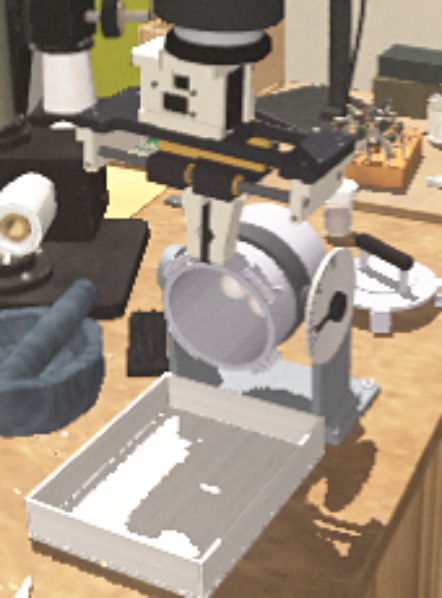

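Emit:
move_arm([
  [[0, 1, -2], 0],
  [[0, 1, -2.2], 0],
  [[0, 1, -2.2], 0],
  [[0, 1, -2.2], 0],
  [[0, 1, -2], 0],
  [[0, 0.5, -1], 0],
  [[0, 0, 0], 0],
  [[0, 0, 0], 0],
])

```text
clock: 21.8
tool_pos: [0.5161, 0.411, 0.1634]
orientation: [-176.2, 1.7, -93.1]
force: [-1.2, -1.6, 5.9]
opening: 0.0002
```

```bash
python3 chk.py s12
```

```text
[0.51614543 0.41099846 0.16342099] F [-1.2 -1.6  5.9] ori [-176.2    1.7  -93.1] stand yxz [63.1  4.4 38.4]
lead theta 99.6 s 65.2
trail theta 103.7 s 43.0
```

View pics/s12.png

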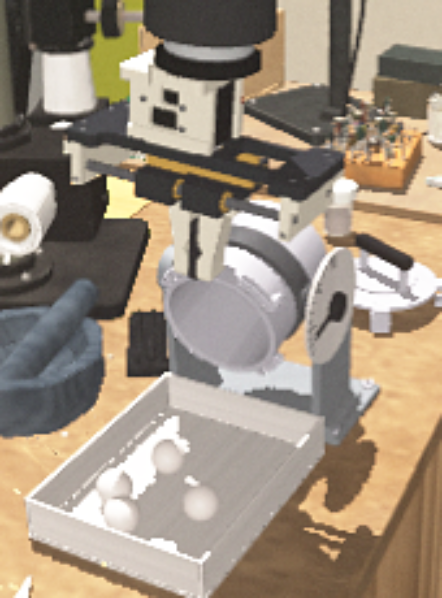

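All four balls are in the tray, around (150,490) in the crop. The jar is at about 104° and the tip is creeping out towards the rim, so I'll pull back in y while pressing down to reach 110°.

Emit:
move_arm([
  [[-0.5, -2, -0.8], 0],
  [[-0.5, -2.5, -0.8], 0],
  [[-0.5, -2.5, -0.8], 0],
  [[-0.5, -2.5, -0.8], 0],
  [[-0.5, -2, -0.8], 0],
  [[0, -1, -0.5], 0],
  [[0, -0.5, -0.3], 0],
  [[0, -0.5, -0.3], 0],
])

```text
clock: 22.65
tool_pos: [0.5168, 0.4107, 0.1658]
orientation: [-175.6, 3.1, -92.8]
force: [-2.5, -2.4, 5.1]
opening: 0.0004
```

```bash
python3 chk.py s13; python3 -c "
import cv2,h
a=h.snap('side')['color'][230:330,235:290];cv2.imwrite('pics/dial13.png',cv2.resize(a[:,:,::-1],None,fx=6,fy=6,interpolation=cv2.INTER_CUBIC))"
```

```text
[0.51684161 0.41072125 0.16578491] F [-2.5 -2.4  5.1] ori [-175.6    3.1  -92.8] stand yxz [62.9  5.1 40.8]
lead theta 97.6 s 66.3
trail theta 100.7 s 44.9
```

View pics/s13.png

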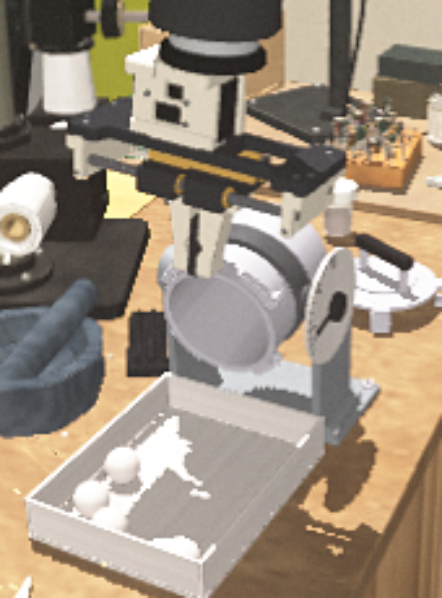

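View pics/dial13.png

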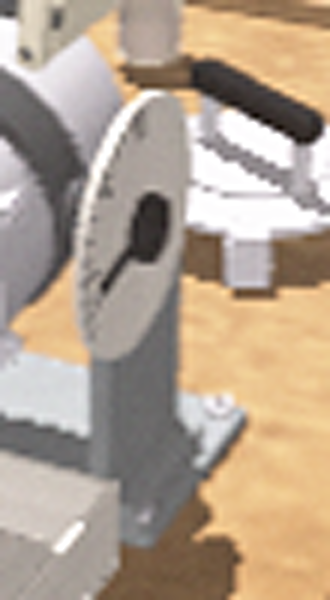

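The jar is at about 103° and the tip hardly moved, because the load makes each row creep back. I'll use larger corrections.

Emit:
move_arm([
  [[-1.5, -3.5, -1.5], 0],
  [[-1.5, -4, -2], 0],
  [[-1.5, -4, -2], 0],
  [[-1.5, -4, -2], 0],
  [[-1.5, -3.5, -2], 0],
  [[-1, -3, -1.5], 0],
  [[-1, -2, -1.2], 0],
  [[-1, -2, -1.2], 0],
])

```text
clock: 23.55
tool_pos: [0.5165, 0.4087, 0.1689]
orientation: [-173.9, 5.9, -92.1]
force: [0.8, -0.7, 5.9]
opening: 0.0007
```

```bash
python3 chk.py s14; python3 -c "
import cv2,h
a=h.snap('side')['color'][230:330,235:290];cv2.imwrite('pics/dial14.png',cv2.resize(a[:,:,::-1],None,fx=6,fy=6,interpolation=cv2.INTER_CUBIC))"
```

```text
[0.51653367 0.40869894 0.16889088] F [ 0.8 -0.7  5.9] ori [-173.9    5.9  -92.1] stand yxz [60.8  5.  43.9]
lead theta 95.1 s 66.1
trail theta 97.2 s 45.4
```

View pics/s14.png

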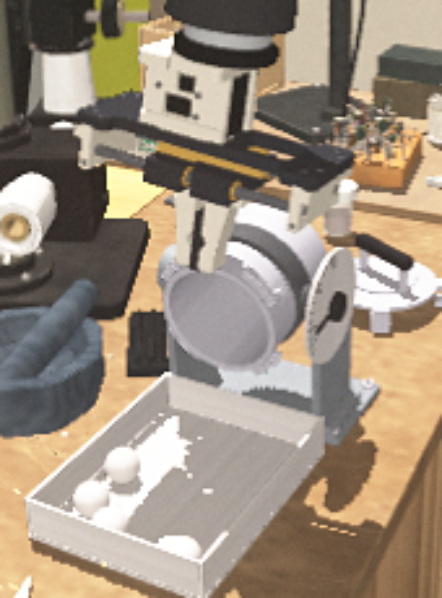

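View pics/dial14.png

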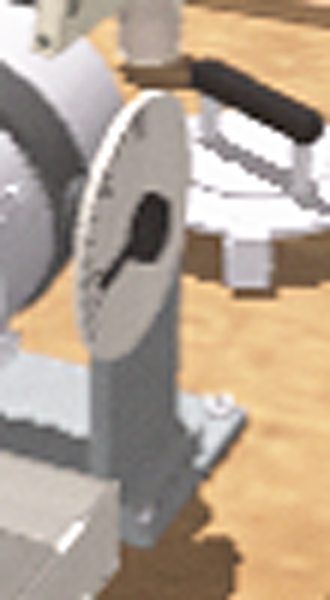

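The tip sticks by friction near the rim while the tool tilts to 8°, so pulling back like this won't work. I won't risk it slipping off. I'll ease the jar back, turn the tool half round so its tilt leans the other way, and push again with the contact lower on the wall.

Emit:
move_arm([
  [[0, -1, 0.7], 0],
  [[0, -1.2, 1], 0],
  [[0, -1.4, 1], 0],
  [[0, -1.6, 1], 0],
  [[0, -1.8, 1], 0],
  [[0, -1.8, 1], 0],
  [[0, -2, 1], 0],
  [[0, -2, 1], 0],
])

```text
clock: 24.45
tool_pos: [0.5166, 0.3995, 0.1795]
orientation: [-173.8, 6.4, -92.1]
force: [-3.3, -0.8, 6.0]
opening: 0.0002
```

```bash
python3 chk.py s15
```

```text
[0.51659909 0.39952835 0.17948049] F [-3.3 -0.8  6. ] ori [-173.8    6.4  -92.1] stand yxz [51.7  5.8 54.5]
lead theta 85.9 s 64.9
trail theta 84.3 s 47.4
```

View pics/s15.png

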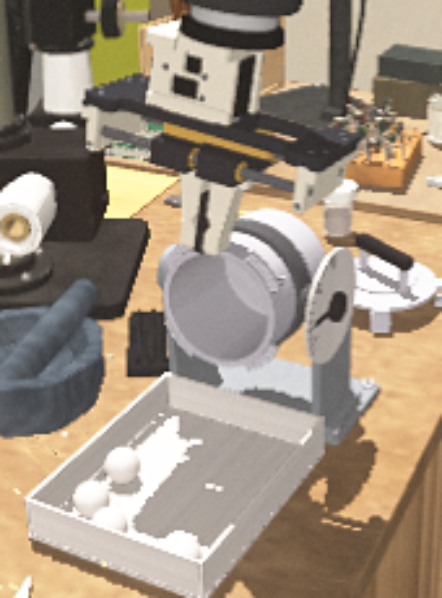

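Emit:
move_arm([
  [[-0.5, -2.5, 0.8], 0],
  [[-0.5, -2.7, 0.8], 0],
  [[-0.5, -2.8, 0.8], 0],
  [[-0.5, -2.8, 0.8], 0],
  [[-0.5, -2.8, 0.6], 0],
  [[-0.5, -2.8, 0.6], 0],
  [[-0.5, -2.8, 0.5], 0],
  [[-0.5, -2.8, 0.5], 0],
])

```text
clock: 25.3
tool_pos: [0.5153, 0.3811, 0.1908]
orientation: [-173.3, 7.0, -91.9]
force: [-2.0, -1.7, 6.8]
opening: 0.0004
```

```bash
python3 chk.py s16
```

```text
[0.51529685 0.38107109 0.19076961] F [-2.  -1.7  6.8] ori [-173.3    7.   -91.9] stand yxz [33.2  6.1 65.8]
lead theta 72.6 s 60.4
trail theta 65.5 s 48.9
```

View pics/s16.png

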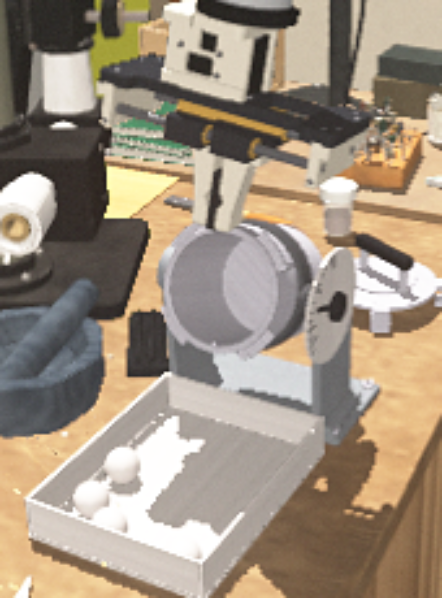

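Emit:
move_arm([
  [[-0.5, -3, 0], 0],
  [[-0.5, -3.5, -0.2], 0],
  [[-0.5, -3.5, -0.2], 0],
  [[-0.5, -3.5, -0.2], 0],
  [[-0.5, -3.5, -0.3], 0],
  [[-0.5, -3.5, -0.3], 0],
  [[-0.5, -3.5, -0.3], 0],
  [[-0.5, -3.5, -0.3], 0],
])

```text
clock: 26.15
tool_pos: [0.5135, 0.3558, 0.1961]
orientation: [-172.8, 7.6, -91.8]
force: [-0.5, -2.6, 5.2]
opening: 0.0
```

```bash
python3 chk.py s17
```

```text
[0.51345103 0.35577291 0.19607577] F [-0.5 -2.6  5.2] ori [-172.8    7.6  -91.8] stand yxz [ 7.8  6.3 71.1]
lead theta 56.8 s 53.4
trail theta 43.3 s 50.5
```

View pics/s17.png

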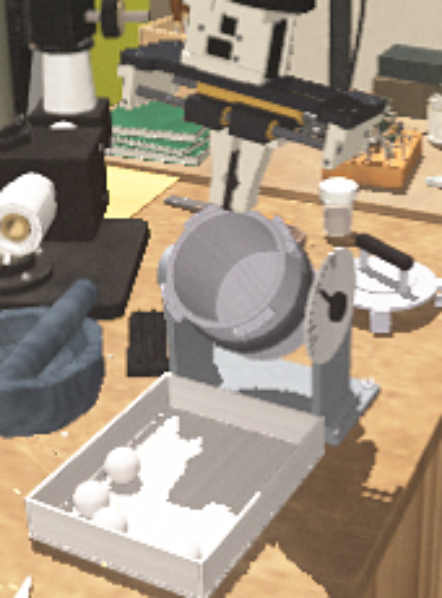

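Emit:
move_arm([
  [[-0.5, -2, -1.5], 0],
  [[-0.5, -2, -1.5], 0],
  [[-0.5, -2, -1.5], 0],
  [[-0.5, -2, -1.5], 0],
  [[-0.5, -2, -1.5], 0],
  [[-0.5, -1.5, -1.5], 0],
  [[0, -1.5, -1.5], 0],
  [[0, -1, -1.5], 0],
])

```text
clock: 27.0
tool_pos: [0.5128, 0.3415, 0.1946]
orientation: [-172.3, 8.0, -91.6]
force: [-6.5, -5.3, 14.0]
opening: 0.0004
```

```bash
python3 chk.py s18
```

```text
[0.51277697 0.34145532 0.19455863] F [-6.5 -5.3 14. ] ori [-172.3    8.   -91.6] stand yxz [-6.5  6.8 69.6]
lead theta 48.4 s 48.5
trail theta 31.5 s 50.9
```

View pics/s18.png

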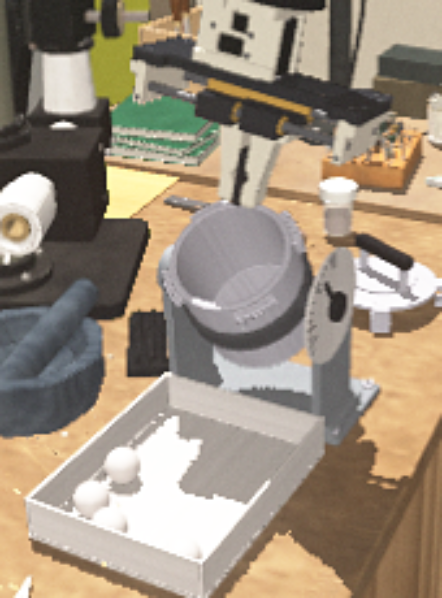

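```bash
python3 - <<'E'
from h import *
s=snap("side");p=proj(s,[ctrl.get_obs()["tool_pos"]]);print(p)
a=s["color"][200:260,195:265];cv2.imwrite('pics/z18.png',cv2.resize(a[:,:,::-1],None,fx=9,fy=9,interpolation=cv2.INTER_CUBIC))
E
```

```text
[[221.74625119 225.91190613]]
```

View pics/z18.png

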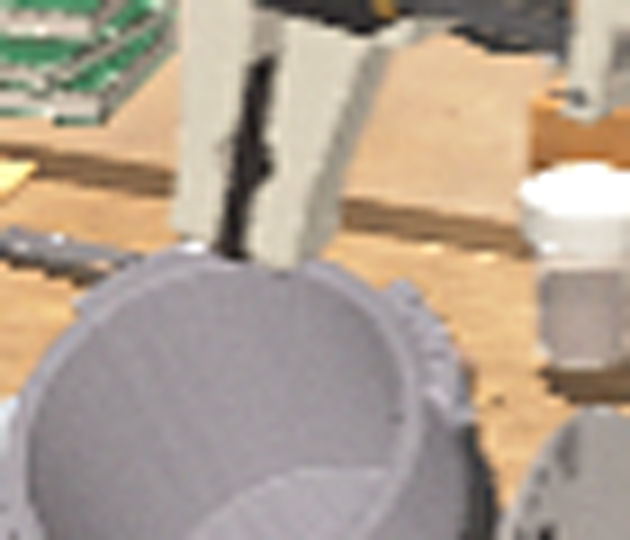

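The lead edge of the tip now sits right on the rim at about 46°, so easing further down could let the jar slip. From here a no-slip push puts the contact lower at 110°, so I'll go forward again and keep y from running ahead.

Emit:
move_arm([
  [[0, 3, -0.8], 0],
  [[0, 4, -1], 0],
  [[0, 4, -1.2], 0],
  [[0, 4, -1.5], 0],
  [[0, 4, -1.8], 0],
  [[0, 4, -2.1], 0],
  [[0, 4, -2.4], 0],
  [[0, 4, -2.6], 0],
])

```text
clock: 27.9
tool_pos: [0.515, 0.3756, 0.1931]
orientation: [-171.6, 8.7, -91.5]
force: [-4.3, -0.6, 9.5]
opening: 0.0005
```

```bash
python3 chk.py s19
```

```text
[0.51504809 0.37558296 0.1930613 ] F [-4.3 -0.6  9.5] ori [-171.6    8.7  -91.5] stand yxz [27.7  6.3 68.1]
lead theta 68.8 s 59.3
trail theta 60.2 s 49.6
```

View pics/s19.png

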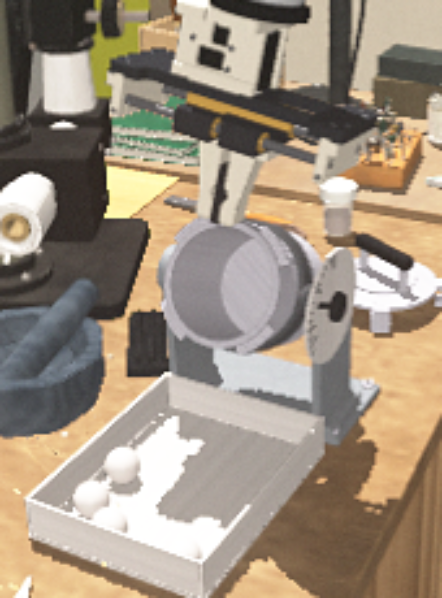

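Emit:
move_arm([
  [[-0.5, 2.5, -2], 0],
  [[-0.5, 2.5, -2.5], 0],
  [[-0.5, 2.5, -2.8], 0],
  [[-0.5, 2.5, -3], 0],
  [[-0.5, 2.3, -3.2], 0],
  [[-0.5, 2, -3.4], 0],
  [[-0.5, 1.5, -3.6], 0],
  [[-0.5, 1, -3.6], 0],
])

```text
clock: 28.75
tool_pos: [0.5167, 0.4019, 0.1783]
orientation: [-170.7, 9.8, -91.1]
force: [-2.7, 0.6, 8.4]
opening: 0.0004
```

```bash
python3 chk.py s20
```

```text
[0.51674132 0.4018659  0.17828573] F [-2.7  0.6  8.4] ori [-170.7    9.8  -91.1] stand yxz [54.   5.8 53.3]
lead theta 87.1 s 66.2
trail theta 85.9 s 48.2
```

View pics/s20.png

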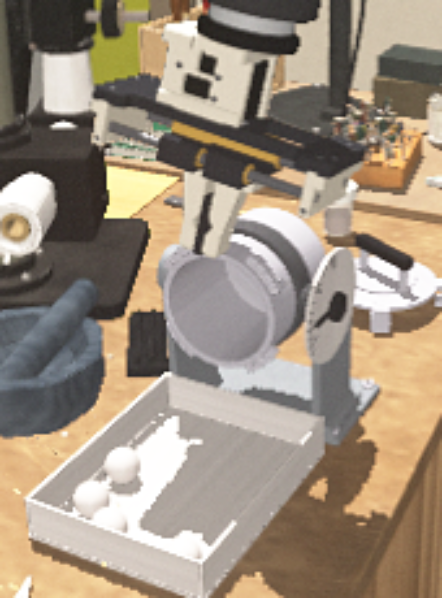

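Jar is at about 87° with contact at s≈48 mm, right by the rim. I'll break the friction with a few firm inward steps.

Emit:
move_arm([
  [[-2, -9, -3], 0],
  [[-2, -10, -3], 0],
  [[-2, -8, -2.5], 0],
  [[0, -3, -2.5], 0],
  [[0, -1, -2], 0],
  [[0, 0, -2], 0],
  [[0, 0, -1.5], 0],
  [[0, 0, -1], 0],
])

```text
clock: 29.6
tool_pos: [0.5184, 0.3953, 0.1822]
orientation: [-169.0, 12.7, -90.2]
force: [-2.7, -1.7, 5.5]
opening: 0.0004
```

```bash
python3 chk.py s21
```

```text
[0.51842085 0.39533596 0.18224425] F [-2.7 -1.7  5.5] ori [-169.    12.7  -90.2] stand yxz [47.7  8.  57.2]
lead theta 83.1 s 63.6
trail theta 80.3 s 47.3
```

View pics/s21.png

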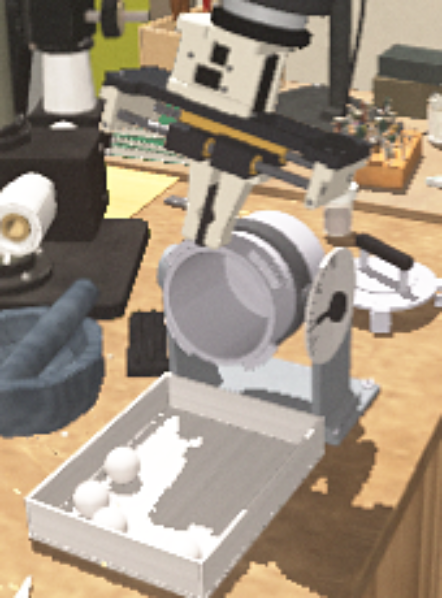

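The inward slide still sticks and the tilt grows. A better approach is to pivot the tool half round about the corner that touches, with no slip. The finger then lies inward of its contact, and the lean reverses too.

Emit:
move_arm([
  [[-1.3, 2.2, -0.7], 0.145],
  [[-1.6, 2.1, -0.8], 0.145],
  [[-1.9, 1.8, -0.8], 0.145],
  [[-2.2, 1.5, -0.8], 0.145],
  [[-2.4, 1.1, -0.8], 0.145],
  [[-2.5, 0.8, -0.8], 0.145],
  [[-2.6, 0.4, -0.8], 0.145],
  [[-2.7, 0, -0.8], 0.145],
])

```text
clock: 30.45
tool_pos: [0.5047, 0.4075, 0.1809]
orientation: [-168.1, 12.8, -21.5]
force: [-0.5, -1.8, 6.2]
opening: 0.0006
```

```bash
python3 chk.py s22; python3 -c "
from h import *;o=ctrl.get_obs();print(o['joint_pos'].round(1))"
```

```text
[0.50465198 0.40747506 0.18094415] F [-0.5 -1.8  6.2] ori [-168.1   12.8  -21.5] stand yxz [58.6 -6.7 55.9]
lead theta 85.2 s 72.6
trail theta 83.5 s 55.2
[ 45.6  19.   -2.5 -18.3 -63.4  29.6]
```

View pics/s22.png

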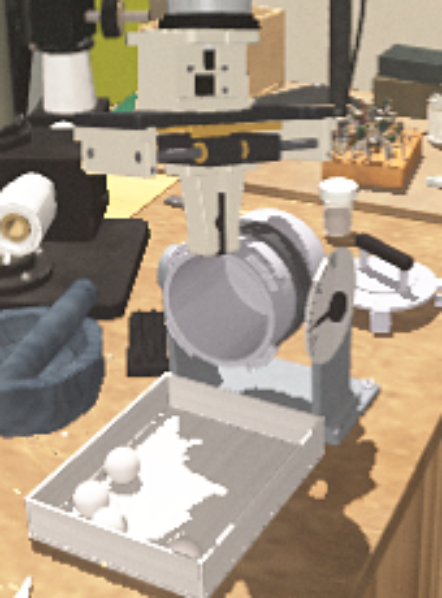

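Emit:
move_arm([
  [[-2, -0.3, -0.8], 0.145],
  [[-1.8, -0.7, -0.8], 0.145],
  [[-1.6, -1.1, -0.8], 0.145],
  [[-1.4, -1.4, -0.8], 0.145],
  [[-1.2, -1.7, -0.8], 0.145],
  [[-1, -2, -0.8], 0.145],
  [[-0.8, -2.2, -0.8], 0.145],
  [[-0.5, -2.4, -0.8], 0.145],
])

```text
clock: 31.3
tool_pos: [0.4955, 0.3995, 0.1791]
orientation: [-167.4, 12.5, 47.2]
force: [-2.3, 0.8, 7.7]
opening: 0.0008
```

```bash
python3 chk.py s23; python3 -c "
from h import *;o=ctrl.get_obs();print(o['joint_pos'].round(1))"
```

```text
[0.49545539 0.39953332 0.17910558] F [-2.3  0.8  7.7] ori [-167.4   12.5   47.2] stand yxz [ 49.9 -15.2  54.1]
lead theta 86.2 s 62.9
trail theta 84.5 s 45.4
[ 48.3  28.1   9.1 -12.8 -83.6  91. ]
```

View pics/s23.png

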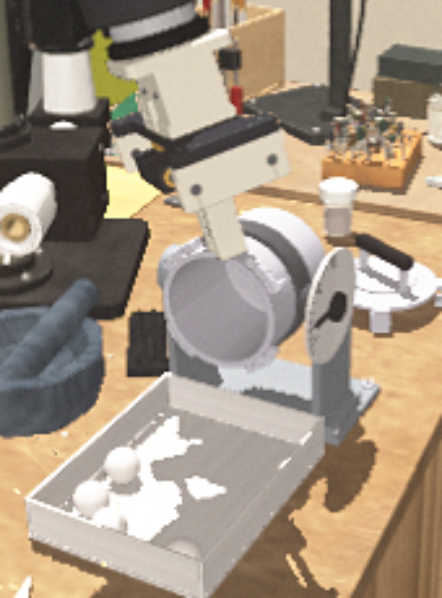

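Emit:
move_arm([
  [[0, -2.5, -0.8], 0.145],
  [[0.3, -2.6, -0.8], 0.145],
  [[0.6, -2.7, -0.9], 0.145],
  [[0.9, -2.7, -0.9], 0.145],
  [[1.2, -2.6, -0.9], 0.145],
  [[0.5, -1, -0.8], 0.05],
  [[0.3, -0.5, -0.7], 0],
  [[0, 0, -0.7], 0],
])

```text
clock: 32.15
tool_pos: [0.4987, 0.3917, 0.1763]
orientation: [-167.4, 12.1, 93.6]
force: [-0.2, -0.9, 5.9]
opening: 0.0003
```

```bash
python3 chk.py s24; python3 -c "
from h import *;o=ctrl.get_obs();print(o['joint_pos'].round(1))
s=snap('side');a=s['color'][200:260,195:265];cv2.imwrite('pics/z24.png',cv2.resize(a[:,:,::-1],None,fx=9,fy=9,interpolation=cv2.INTER_CUBIC))"
```

```text
[0.49874733 0.39166599 0.17625058] F [-0.2 -0.9  5.9] ori [-167.4   12.1   93.6] stand yxz [ 42.4 -11.3  51.3]
lead theta 88.6 s 53.1
trail theta 87.9 s 34.7
[ 54.3  29.5   6.9  -2.3 -84.6 128.5]
```

View pics/s24.png

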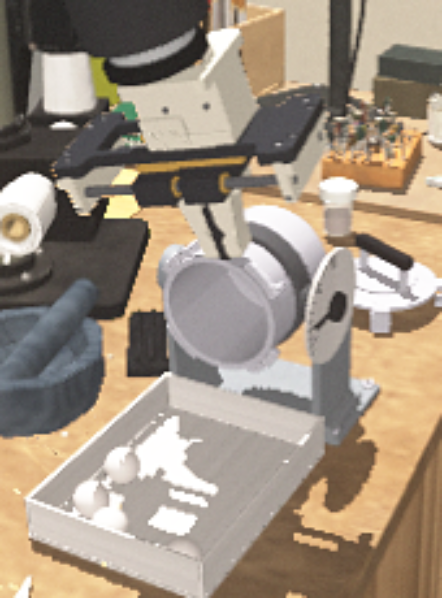

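View pics/z24.png

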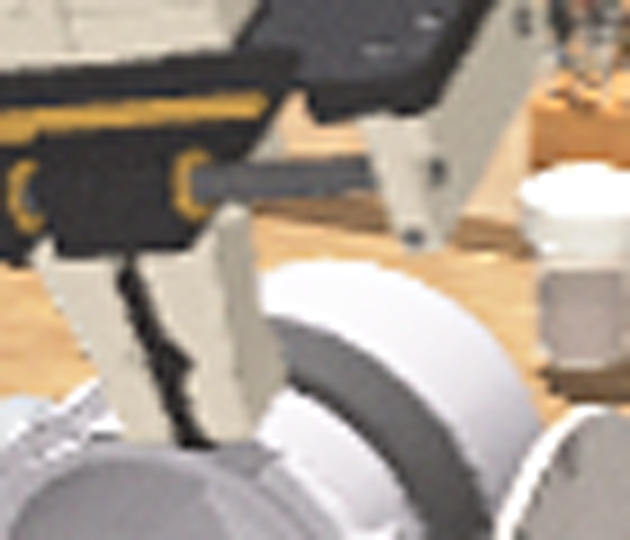

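The finger now lies inward of the rim edge with the jar at about 88°, and the lean has reversed. Pressing on to 110°.

Emit:
move_arm([
  [[0.5, 1.2, -2.5], 0],
  [[0.5, 1.2, -3], 0],
  [[0.5, 1.2, -3], 0],
  [[0.5, 1.2, -3], 0],
  [[0.5, 1, -3], 0],
  [[0.3, 1, -3], 0],
  [[0, 0.5, -2], 0],
  [[0, 0, -1], 0],
])

```text
clock: 33.05
tool_pos: [0.5, 0.4053, 0.1593]
orientation: [-167.5, 11.5, 93.8]
force: [-1.1, -0.3, 6.9]
opening: 0.0002
```

```bash
python3 chk.py s25;python3 -c "
from h import *
s=snap('side');a=s['color'][200:330,195:290];cv2.imwrite('pics/z25.png',cv2.resize(a[:,:,::-1],None,fx=4.6,fy=4.6,interpolation=cv2.INTER_CUBIC))"
```

```text
[0.49998825 0.40531776 0.15927936] F [-1.1 -0.3  6.9] ori [-167.5   11.5   93.8] stand yxz [ 56.1 -11.2  34.3]
lead theta 104.9 s 54.6
trail theta 113.5 s 29.1
```

View pics/z25.png

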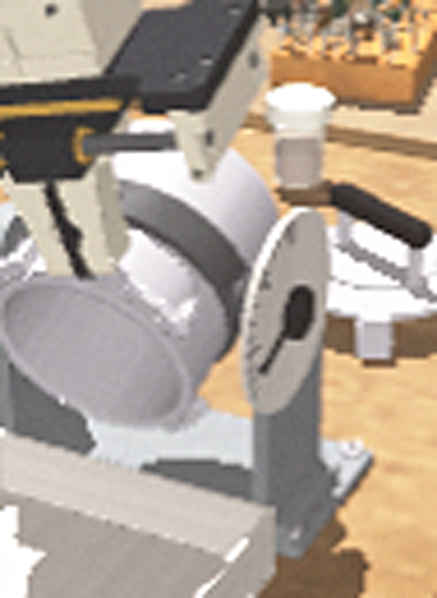

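```bash
cat > dial.py <<'E'
from h import *; from path import *
X=np.array([.9966,-.083,0])
def pl(s,p,x0):
    c,d=ray(s,p);k=(x0-(c-P)@X)/(d@X);q=c+k*d-P;return np.array([q@n,q[2]])*1000
def ang(s,hub,tip):
    for x0 in(-.08,-.085,-.09):
        a,b=pl(s,hub,x0),pl(s,tip,x0);v=b-a;print(x0,"hub",a.round(1),"tip",b.round(1),"angle",np.degrees(np.arctan2(v[0],v[1])).round(1))
E
python3 - <<'E'
from dial import *
s=snap("side");ang(s,(259.8,267.8),(252,280.9))
# initial: side2 crop 170,150 x4
ang(s,(170+357/4,150+470/4),(170+355/4,150+410/4))
E
```

```text
-0.08 hub [-10.1  -9.6] tip [ 26.7 -21.2] angle 107.5
-0.085 hub [ 0.8 -2.8] tip [ 37.1 -14.2] angle 107.5
-0.09 hub [11.7  4. ] tip [47.4 -7.2] angle 107.5
-0.08 hub [-7.3 -7.5] tip [-3.8 29.2] angle 5.5
-0.085 hub [ 3.5 -0.7] tip [ 7.  35.4] angle 5.5
-0.09 hub [14.4  6.1] tip [17.8 41.6] angle 5.5
```

Emit:
move_arm([
  [[0, -0.8, -0.6], 0],
  [[0, -0.8, -0.6], 0],
  [[0, -0.8, -0.6], 0],
  [[0, -0.8, -0.6], 0],
  [[0, -0.8, -0.6], 0],
  [[0, -0.8, -0.6], 0],
  [[0, -0.8, -0.6], 0],
  [[0, -0.8, -0.6], 0],
])

```text
clock: 34.0
tool_pos: [0.5001, 0.4057, 0.1584]
orientation: [-167.8, 10.9, 93.9]
force: [-2.5, 1.4, 6.6]
opening: 0.0005
```

```bash
python3 chk.py s26;python3 -c "
from h import *
s=snap('side');a=s['color'][200:330,195:290];cv2.imwrite('pics/z26.png',cv2.resize(a[:,:,::-1],None,fx=4.6,fy=4.6,interpolation=cv2.INTER_CUBIC))"
```

```text
[0.50006325 0.4057337  0.15840135] F [-2.5  1.4  6.6] ori [-167.8   10.9   93.9] stand yxz [ 56.5 -11.2  33.4]
lead theta 105.7 s 54.5
trail theta 114.7 s 28.7
```

View pics/z26.png

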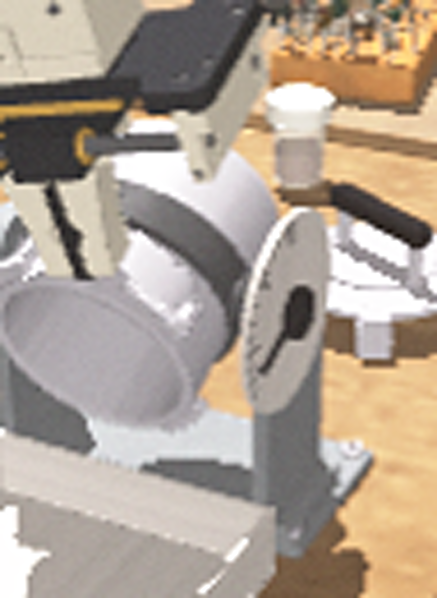

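```bash
python3 - <<'E'
from dial import *
import cv2
s=snap("side");now=s["color"]
old=cv2.imread("pics/side0.png")[:,:,::-1]
f=lambda a:cv2.resize(a[240:300,240:275][:,:,::-1],None,fx=10,fy=10,interpolation=cv2.INTER_CUBIC)
cv2.imwrite("pics/dcmp.png",np.hstack([f(old),f(now)]))
# predicted pixels of pointer directions
for a in(0,45,90,100,105,110,115):
    t=np.radians(a);X0=P-.085*X
    print(a,[proj(s,[X0+n*np.sin(t)*r+np.array([0,0,np.cos(t)*r])])[0].round(1).tolist() for r in(0,.03,.04)])
E
```

```text
0 [[260.0, 266.4], [260.2, 253.4], [260.3, 249.0]]
45 [[260.0, 266.4], [255.6, 261.8], [254.1, 260.2]]
90 [[260.0, 266.4], [253.6, 273.1], [251.4, 275.4]]
100 [[260.0, 266.4], [253.7, 275.3], [251.5, 278.3]]
105 [[260.0, 266.4], [253.8, 276.2], [251.7, 279.6]]
110 [[260.0, 266.4], [254.0, 277.1], [251.9, 280.8]]
115 [[260.0, 266.4], [254.2, 277.9], [252.2, 281.9]]
```

View pics/dcmp.png

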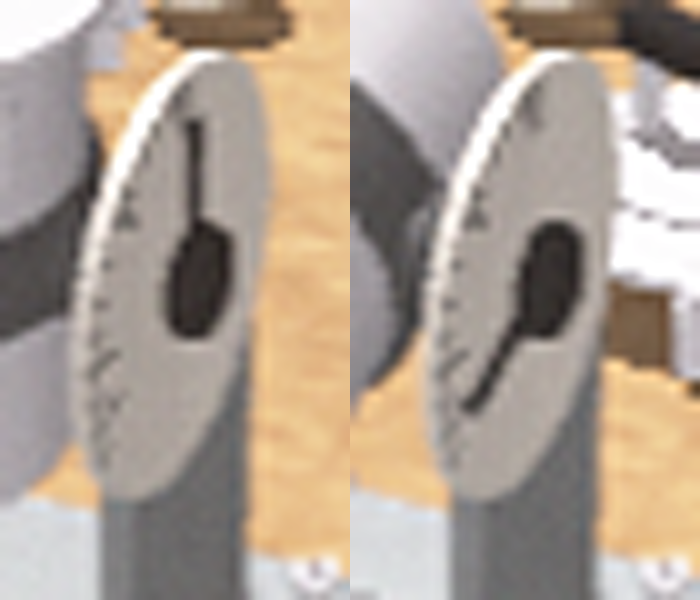

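The tip geometry gives about 110–112°, and the pointer tip covers the 110 tick at (252,280). That makes about 1 s of hold so far. Before easing back I'll work the contact inward while staying at about 110°.

Emit:
move_arm([
  [[0, -4, -0.8], 0],
  [[0, -6, -0.8], 0],
  [[0, -7, -0.8], 0],
  [[0, -7, -0.8], 0],
  [[0, -5, -0.8], 0],
  [[0, -3, -0.7], 0],
  [[0, -1, -0.6], 0],
  [[0, -0.8, -0.6], 0],
])

```text
clock: 34.95
tool_pos: [0.4995, 0.3999, 0.166]
orientation: [-169.1, 8.0, 94.4]
force: [-1.1, -0.3, 6.4]
opening: 0.0007
```

```bash
python3 chk.py s27;python3 -c "
from h import *
s=snap('side');a=s['color'][200:330,195:290];cv2.imwrite('pics/z27.png',cv2.resize(a[:,:,::-1],None,fx=4.6,fy=4.6,interpolation=cv2.INTER_CUBIC))"
```

```text
[0.49954978 0.39992717 0.16598164] F [-1.1 -0.3  6.4] ori [-169.1    8.    94.4] stand yxz [ 50.7 -11.2  41. ]
lead theta 99.1 s 52.9
trail theta 104.5 s 29.6
```

View pics/z27.png

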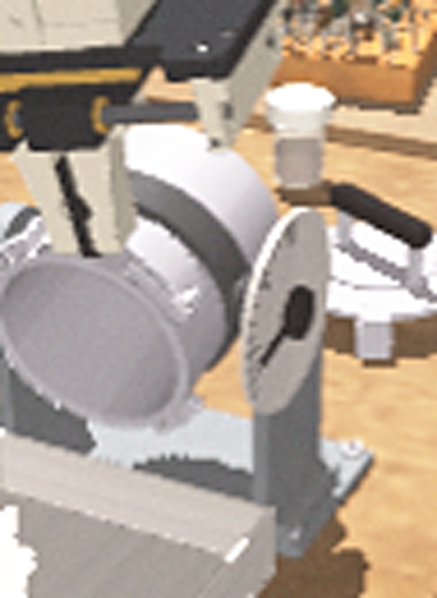

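At 110 the contact sticks instead of sliding, so the finger still sits too near the rim for a safe return. I'll pivot the tool back a quarter turn so the jaws lie along y. Opening them will drive one finger inward on the wall and leave the rim between the fingers.

Emit:
move_arm([
  [[1, 1.8, -0.9], -0.145],
  [[1.2, 1.6, -0.9], -0.145],
  [[1.4, 1.4, -0.9], -0.145],
  [[1.6, 1, -0.9], -0.145],
  [[1.6, 0.7, -0.9], -0.145],
  [[1.7, 0.4, -0.9], -0.145],
  [[1.7, 0, -0.9], -0.145],
  [[1.7, -0.3, -0.9], -0.145],
])

```text
clock: 35.85
tool_pos: [0.5136, 0.4131, 0.1626]
orientation: [-169.0, 7.5, 25.9]
force: [-1.2, 0.8, 7.3]
opening: 0.0003
```

```bash
python3 chk.py s28;python3 -c "
from h import *
s=snap('side');a=s['color'][200:330,195:290];cv2.imwrite('pics/z28.png',cv2.resize(a[:,:,::-1],None,fx=4.6,fy=4.6,interpolation=cv2.INTER_CUBIC))"
```

```text
[0.51361855 0.41313002 0.16255209] F [-1.2  0.8  7.3] ori [-169.     7.5   25.9] stand yxz [65.   1.7 37.6]
lead theta 100.1 s 66.8
trail theta 104.2 s 44.6
```

View pics/z28.png

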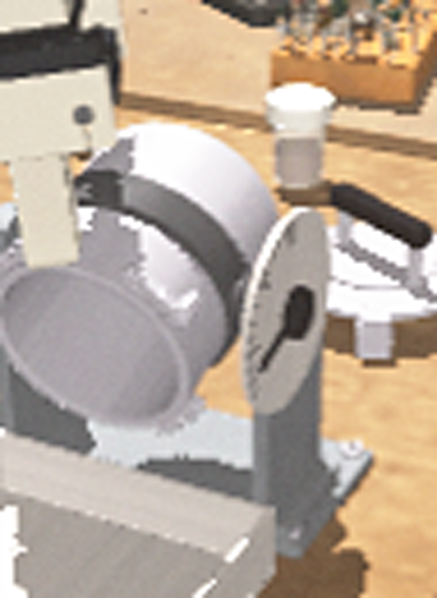

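Emit:
move_arm([
  [[1, -0.8, -0.9], -0.14],
  [[1, -1, -0.9], -0.14],
  [[1, -1.2, -0.9], -0.14],
  [[0.5, -1, -0.9], -0.1],
  [[0, -0.7, -0.8], 0],
  [[0, -0.7, -0.8], 0],
  [[0, -0.7, -0.8], 0],
  [[0, -0.7, -0.8], 0],
])

```text
clock: 36.75
tool_pos: [0.5213, 0.4138, 0.1634]
orientation: [-167.9, 6.8, -5.1]
force: [-1.9, -0.1, 6.4]
opening: 0.0004
```

```bash
python3 chk.py s29;python3 -c "
from h import *
s=snap('side');a=s['color'][200:330,195:290];cv2.imwrite('pics/z29.png',cv2.resize(a[:,:,::-1],None,fx=4.6,fy=4.6,interpolation=cv2.INTER_CUBIC))"
```

```text
[0.52125571 0.41380921 0.16339036] F [-1.9 -0.1  6.4] ori [-167.9    6.8   -5.1] stand yxz [66.3  9.3 38.4]
lead theta 99.2 s 68.7
trail theta 102.8 s 46.9
```

View pics/z29.png

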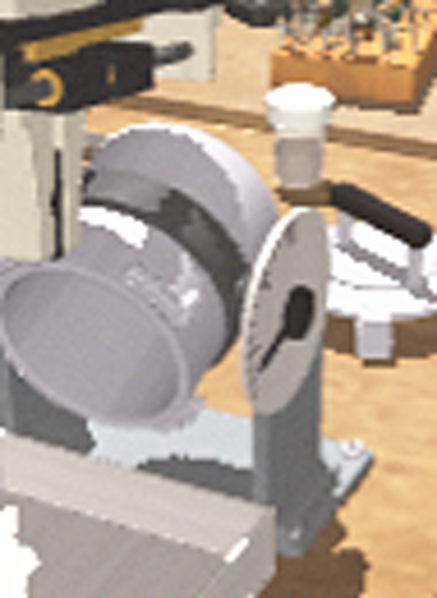

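Emit:
move_arm([
  [[0, -0.5, -0.6], 0],
  [[0, -0.5, -0.6], 0],
  [[0, -0.5, -0.6], 0],
  [[0, -0.5, -0.6], 0],
  [[0, -0.5, -0.6], 0],
  [[0, -0.5, -0.6], 0],
  [[0, -0.5, -0.6], 0],
  [[0, -0.5, -0.6], 0],
], jaw=-0.3)

```text
clock: 37.65
tool_pos: [0.5229, 0.4269, 0.1699]
orientation: [-166.1, 6.2, -4.8]
force: [-2.5, -1.0, 6.8]
opening: 0.0304
```

```bash
python3 chk.py s30;python3 -c "
from h import *
s=snap('side');a=s['color'][200:330,185:290];cv2.imwrite('pics/z30.png',cv2.resize(a[:,:,::-1],None,fx=4.6,fy=4.6,interpolation=cv2.INTER_CUBIC))"
```

```text
[0.52294865 0.42687014 0.16989716] F [-2.5 -1.   6.8] ori [-166.1    6.2   -4.8] stand yxz [79.5  9.9 44.9]
lead theta 93.3 s 86.2
trail theta 94.3 s 66.4
```

View pics/z30.png

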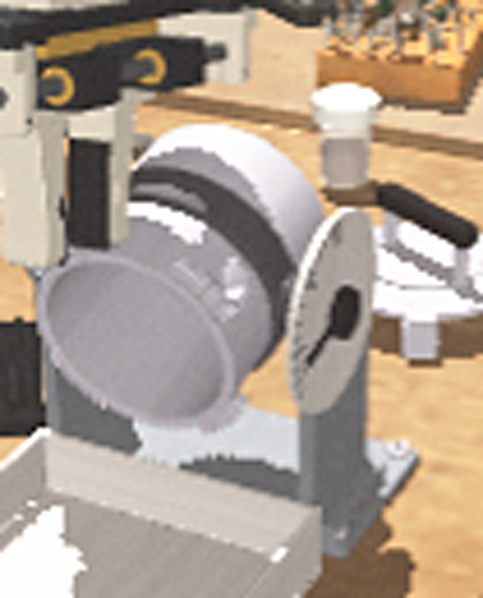

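View pics/s30.png

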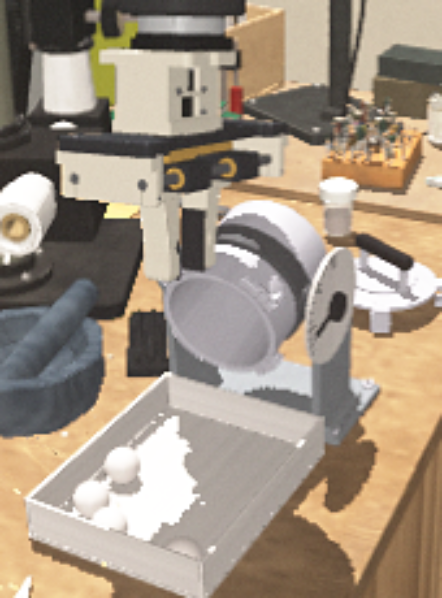

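Opening just pushed the tool outward by 13 mm because the finger sticks. The jar still rests at about 107°, and the tip now straddles in front of the mouth. I'll break the friction by sweeping along x, the trunnion direction, while drawing inward.

Emit:
move_arm([
  [[-14, -4, -0.8], 0],
  [[-14, -5, -0.8], 0],
  [[14, -5, -0.8], 0],
  [[14, -5, -0.8], 0],
  [[-14, -5, -0.8], 0],
  [[-14, -5, -0.8], 0],
  [[12, -3, -0.8], 0],
  [[6, -1, -0.8], 0],
])

```text
clock: 38.55
tool_pos: [0.5242, 0.4108, 0.1818]
orientation: [-163.8, 4.4, -4.5]
force: [-4.2, -1.2, 6.0]
opening: 0.0306
```

```bash
python3 chk.py s31;python3 -c "
from h import *
s=snap('side');a=s['color'][200:330,185:290];cv2.imwrite('pics/z31.png',cv2.resize(a[:,:,::-1],None,fx=4.6,fy=4.6,interpolation=cv2.INTER_CUBIC))"
```

```text
[0.52415519 0.41084959 0.18179597] F [-4.2 -1.2  6. ] ori [-163.8    4.4   -4.5] stand yxz [63.6 12.4 56.8]
lead theta 84.8 s 77.9
trail theta 83.2 s 60.4
```

View pics/z31.png

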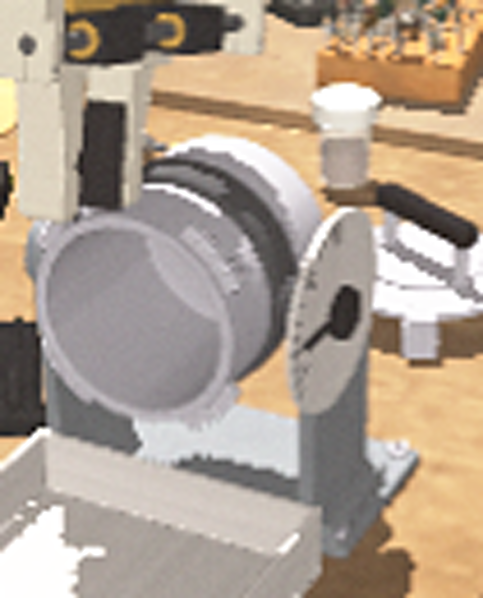

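The jar is at about 97°. The rear finger now spans s≈23–42 mm on the wall, properly inside the rim, with the rim in the gap between the fingers. Starting the slow return.

Emit:
move_arm([
  [[-1, -1.7, 0.2], 0],
  [[-1, -1.8, 0.3], 0],
  [[-1, -1.9, 0.3], 0],
  [[-1, -2, 0.3], 0],
  [[-1, -2, 0.3], 0],
  [[-1, -2, 0.2], 0],
  [[-1, -2, 0.1], 0],
  [[-1, -2, 0], 0],
])

```text
clock: 39.45
tool_pos: [0.5235, 0.3972, 0.1901]
orientation: [-163.2, 3.6, -4.6]
force: [-0.1, -2.1, 7.5]
opening: 0.0307
```

```bash
cat > chk2.py <<'E'
import sys
from h import *; from path import *
from scipy.spatial.transform import Rotation as Ro
o=ctrl.get_obs();R=Ro.from_euler("xyz",o["orientation"],degrees=True).as_matrix()
Y,X,Z=stt(o["tool_pos"]);ax=np.array([R[:,i]@n for i in range(3)]),R[2]
print("F",o["force"].round(1),"ori",o["orientation"].round(1),"stand y,x,z",np.round([Y,X,Z],1),"lean y %.2f x %.2f"%(R[:,2]@n,R[0,2]),"open",round(o["opening"],4))
g=o["opening"]*500; sg=np.sign(R[:,1]@n)
for nm,d in(("trail",-(g+21)),("lead",-g)):
    y=Y+d*sg*(R[:,1]@n); z=Z+d*sg*R[2,1]
    a=np.hypot(y,z);th=np.arctan2(z,-y)-np.arccos(min(1,50/a))
    print(nm,"q",np.round([y,z],1),"theta",np.degrees(th).round(1),"s",(y*np.sin(th)+z*np.cos(th)).round(1))
if len(sys.argv)>1:
    s=snap("side")["color"][170:330,170:290];cv2.imwrite(f"pics/{sys.argv[1]}.png",cv2.resize(s[:,:,::-1],None,fx=3.7,fy=3.7,interpolation=cv2.INTER_CUBIC))
E
python3 chk2.py z32
```

```text
F [-0.1 -2.1  7.5] ori [-163.2    3.6   -4.6] stand y,x,z [49.9 12.9 65.1] lean y 0.29 x -0.04 open 0.0307
trail q [15.1 54.6] theta 77.4 s 26.6
lead q [35.2 60.6] theta 75.6 s 49.2
```

View pics/z32.png

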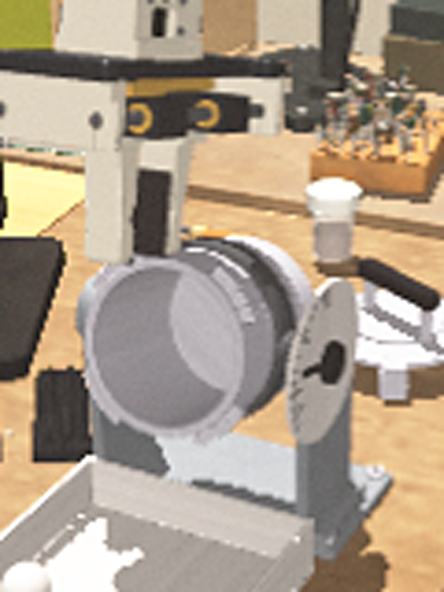

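Jar is at about 77° and the finger's lead edge is only just inside the rim. I'll open the jaws further while sweeping in x so the rear finger moves inward.

Emit:
move_arm([
  [[-14, -1.5, -0.8], 0],
  [[-14, -1.5, -0.8], 0],
  [[13, -1.5, -0.8], 0],
  [[13, -1.5, -0.8], 0],
  [[-13, -1.5, -0.8], 0],
  [[-13, -1.5, -0.8], 0],
  [[8, -1, -0.8], 0],
  [[4, -1, -0.6], 0],
], jaw=0.3)

```text
clock: 40.3
tool_pos: [0.5152, 0.3896, 0.1954]
orientation: [-162.3, 2.4, -4.6]
force: [-6.5, -3.0, 8.6]
opening: 0.057
```

```bash
python3 chk2.py z33
```

```text
F [-6.5 -3.   8.6] ori [-162.3    2.4   -4.6] stand y,x,z [41.7  5.3 70.4] lean y 0.30 x -0.02 open 0.057
trail q [-5.5 55.3] theta 58.4 s 24.4
lead q [14.5 61.7] theta 65.3 s 39.0
```

View pics/z33.png

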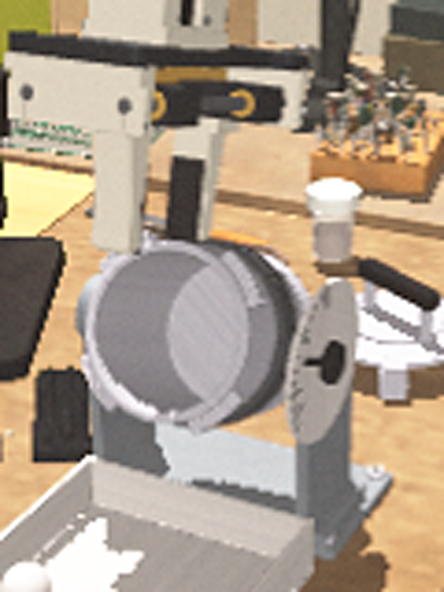

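The rear finger is now well behind the rim: jar at about 65°, contact at s≈39 mm, lead corner on the outer wall. Easing back.

Emit:
move_arm([
  [[0, -1.8, -0.3], 0],
  [[0, -2, -0.4], 0],
  [[0, -2.1, -0.5], 0],
  [[0, -2.1, -0.5], 0],
  [[0, -2.1, -0.6], 0],
  [[0, -2.1, -0.7], 0],
  [[0, -2.1, -0.8], 0],
  [[0, -2.1, -0.9], 0],
])

```text
clock: 41.15
tool_pos: [0.5141, 0.3718, 0.1963]
orientation: [-162.2, 2.4, -4.6]
force: [-4.3, -4.2, 9.4]
opening: 0.0563
```

```bash
python3 chk2.py
```

```text
F [-4.3 -4.2  9.4] ori [-162.2    2.4   -4.6] stand y,x,z [23.9  5.7 71.3] lean y 0.31 x -0.02 open 0.0563
trail q [-23.   56.2] theta 33.2 s 34.5
lead q [-3.  62.7] theta 50.1 s 37.9
```

Emit:
move_arm([
  [[0, -2, -0.9], 0],
  [[0, -2, -1], 0],
  [[0, -2, -1], 0],
  [[0, -2, -1.1], 0],
  [[0, -2, -1.2], 0],
  [[0, -2, -1.3], 0],
  [[0, -2, -1.4], 0],
  [[0, -2, -1.5], 0],
])

```text
clock: 41.95
tool_pos: [0.5125, 0.3497, 0.1902]
orientation: [-162.5, 2.5, -4.5]
force: [-2.4, -6.1, 6.8]
opening: 0.0568
```

```bash
python3 chk2.py z35
```

```text
F [-2.4 -6.1  6.8] ori [-162.5    2.5   -4.5] stand y,x,z [ 1.7  5.8 65.2] lean y 0.30 x -0.02 open 0.0568
trail q [-45.4  50.4] theta 5.5 s 45.8
lead q [-25.3  56.7] theta 29.5 s 36.8
```

View pics/z35.png

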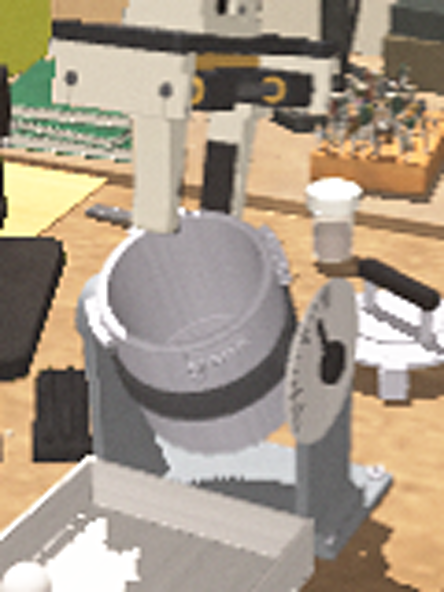

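Emit:
move_arm([
  [[0, -1.3, -1.3], 0],
  [[0, -1.3, -1.3], 0],
  [[0, -1.3, -1.3], 0],
  [[0, -1.2, -1.3], 0],
  [[0, -1.2, -1.3], 0],
  [[0, -1.1, -1.3], 0],
  [[0, -1, -1.3], 0],
  [[0, -1, -1.3], 0],
])

```text
clock: 42.8
tool_pos: [0.5113, 0.3325, 0.1779]
orientation: [-163.1, 2.7, -4.6]
force: [-0.9, -4.7, 3.8]
opening: 0.0569
```

```bash
python3 chk2.py
```

```text
F [-0.9 -4.7  3.8] ori [-163.1    2.7   -4.6] stand y,x,z [-15.6   6.1  52.9] lean y 0.29 x -0.02 open 0.0569
trail q [-62.9  38.5] theta -15.8 s 54.2
lead q [-42.8  44.6] theta 10.2 s 36.3
```

Emit:
move_arm([
  [[0, -0.5, -0.8], 0],
  [[0, -0.5, -0.8], 0],
  [[0, -0.5, -0.8], 0],
  [[0, -0.5, -0.8], 0],
  [[0, -0.4, -0.7], 0],
  [[0, -0.4, -0.7], 0],
  [[0, -0.4, -0.6], 0],
  [[0, -0.4, -0.6], 0],
])

```text
clock: 43.6
tool_pos: [0.5113, 0.3284, 0.1704]
orientation: [-163.1, 2.7, -4.6]
force: [0.8, -1.9, 1.7]
opening: 0.0572
```

```bash
python3 chk2.py z37
```

```text
F [ 0.8 -1.9  1.7] ori [-163.1    2.7   -4.6] stand y,x,z [-19.7   6.5  45.4] lean y 0.29 x -0.02 open 0.0572
trail q [-67.1  31. ] theta -22.6 s 54.5
lead q [-47.   37.1] theta 4.9 s 33.0
```

View pics/z37.png

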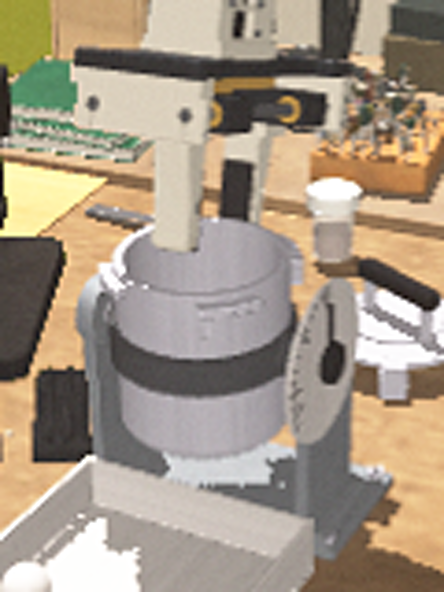

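Emit:
move_arm([
  [[0, -0.5, -0.2], 0],
  [[0, -0.5, -0.2], 0],
  [[0, -0.5, 0], 0],
  [[0, -0.5, 0], 0],
  [[0, -0.5, 0], 0],
  [[0, -0.5, 0], 0],
  [[0, -0.5, 0], 0],
  [[0, -0.5, 0], 0],
])

```text
clock: 44.45
tool_pos: [0.5113, 0.3257, 0.1696]
orientation: [-163.0, 2.7, -4.6]
force: [0.7, -1.1, -0.0]
opening: 0.057
```

```bash
python3 chk2.py
```

```text
F [ 0.7 -1.1 -0. ] ori [-163.     2.7   -4.6] stand y,x,z [-22.3   6.6  44.6] lean y 0.29 x -0.02 open 0.057
trail q [-69.6  30.1] theta -25.4 s 57.0
lead q [-49.5  36.3] theta 0.7 s 35.6
```

Emit:
move_arm([
  [[0, -0.7, 0], 0],
  [[0, -0.8, 0], 0],
  [[0, -1, 0], 0],
  [[0, -1, 0], 0],
  [[0, -1, 0], 0],
  [[0, -1, 0], 0],
  [[0, -1, 0], 0],
  [[0, 0, 0], 0],
])

```text
clock: 45.25
tool_pos: [0.5113, 0.3185, 0.1696]
orientation: [-163.0, 2.7, -4.6]
force: [-0.7, 0.2, 0.3]
opening: 0.0568
```

```bash
python3 chk2.py z39; python3 -c "
from h import *;snap('top','top39.png')"
```

```text
F [-0.7  0.2  0.3] ori [-163.     2.7   -4.6] stand y,x,z [-29.5   7.3  44.6] lean y 0.29 x -0.02 open 0.0568
trail q [-76.7  30.2] theta -31.2 s 65.6
lead q [-56.7  36.3] theta -9.4 s 45.1
```

View pics/z39.png

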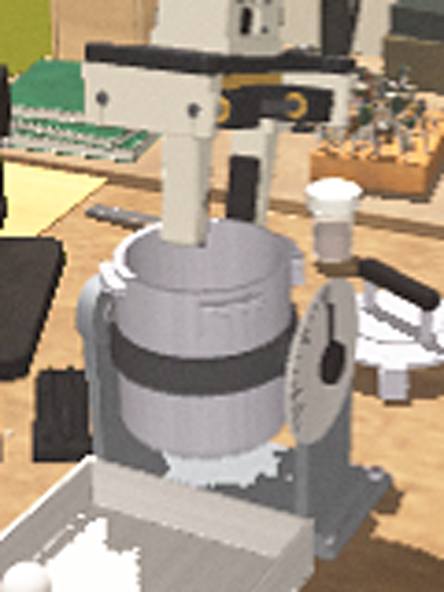

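```bash
python3 - <<'E'
import cv2,numpy as np
a=cv2.imread("pics/side0.png")[240:300,240:272];d=cv2.imread("pics/dcmp.png")[:,350:670]
cv2.imwrite("pics/d2.png",np.hstack([cv2.resize(cv2.convertScaleAbs(cv2.resize(a,None,fx=10,fy=10,interpolation=cv2.INTER_CUBIC),alpha=1.4,beta=-110),(320,600)),cv2.convertScaleAbs(d,alpha=1.4,beta=-110)]))
E
```

```text
(no output)
```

View pics/d2.png

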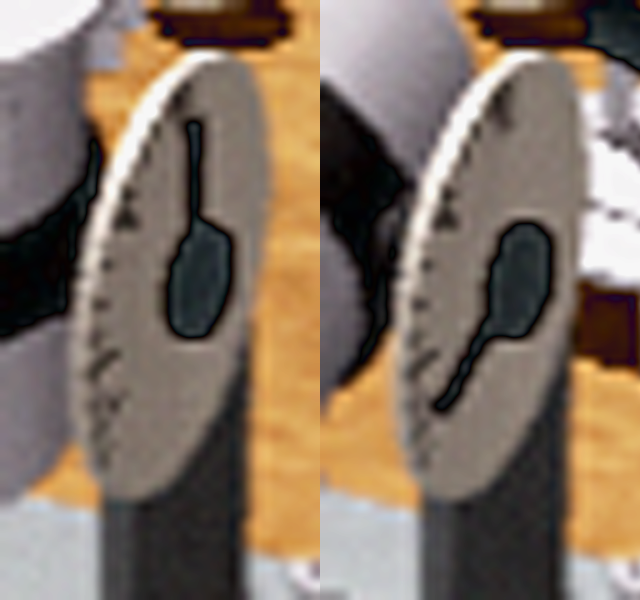

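The jar is level and free, with force about 0. At the hold the pointer lay at or just past the 110 tick, which agrees with the tip geometry of 110–111°. Lifting clear.

Emit:
move_arm([
  [[0, 0, 5], 0],
  [[0, 0, 8], 0],
  [[0, 0, 12], 0],
  [[0, 0, 15], 0],
  [[0, 0, 20], 0],
  [[0, 0, 25], 0],
  [[0, -10, 20], 0],
  [[0, -10, 10], 0],
])

```text
clock: 46.15
tool_pos: [0.5108, 0.2984, 0.2936]
orientation: [-163.0, 2.6, -4.6]
force: [0.5, -0.2, 0.2]
opening: 0.057
```

Emit:
move_arm([
  [[-5, -30, 0], 0],
  [[-10, -40, 0], 0],
  [[-10, -45, 0], 0],
  [[-5, -45, 0], 0],
  [[0, -45, 0], 0],
  [[0, -40, 0], 0],
  [[0, -20, 0], 0],
  [[0, 0, 0], 0],
])

```text
clock: 46.95
tool_pos: [0.4771, 0.0221, 0.3002]
orientation: [-162.8, 2.2, -4.5]
force: [-0.1, 0.1, -0.7]
opening: 0.0569
```

```bash
python3 chk2.py; python3 -c "
from h import *;snap('top','top40.png');snap('side','side40.png');print(ctrl.get_obs()['clock'],ctrl.get_obs()['qvel'])"
```

```text
F [-0.1  0.1 -0.7] ori [-162.8    2.2   -4.5] stand y,x,z [-327.7   -2.2  175.2] lean y 0.30 x -0.01 open 0.0569
trail q [-375.   160.6] theta -59.8 s 404.8
lead q [-354.9  166.8] theta -57.5 s 389.0
47.05 [ 1.75061778  0.15174466 -0.03595129 -0.27465425  0.25658361 -0.4798098 ]
```

View pics/top40.png

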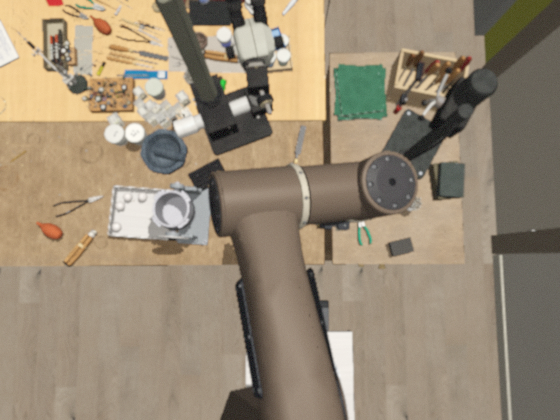

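View pics/side40.png

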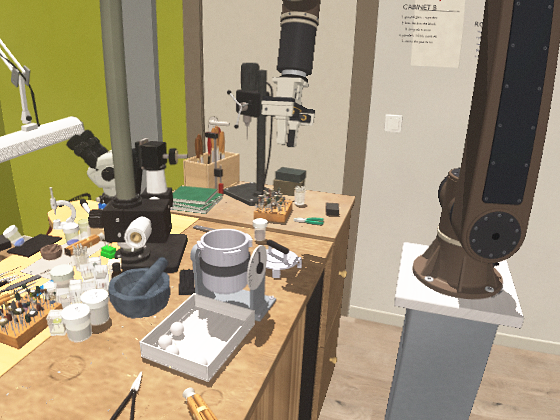

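The jar is empty and level at side (222,262), and the pointer is up. The balls are in the tray around (175,345), the tray has not moved, and the lid stands upright at (285,255). Handing in.

```bash
python3 -c "
from h import *;print(ctrl.close_job())"
```

```text
the job is handed in; nothing more can be done
None
```

The job is done and handed in at about 47 s. The jar is empty and back to level, and all four balls rolled out into the tray with none seen outside it. I turned the lid about 63° counter-clockwise to its stops, lifted it off and stood it upright on the bench at about (0.46, 0.12), clear of the stand and tray.

- **Tipping was not one clean push:** the first push emptied the jar but only reached about 104°, because the fingertip crept towards the rim and stuck there while the tool tilted. I eased the jar back to about 46°, pushed it up again to about 88° and pivoted the tool round on the contact point. The next push took it over to 110–111° by tip geometry, held for about a second.
- **Return:** I moved the contact further in from the rim, with one finger on each side of the wall, and eased the jar back in small steps. It stayed on the finger all the way to level, with no swing seen. The tool ended tilted about 17°.
- **Last checks:** contact force was about 0 before I withdrew, the pointer was at 0, and the lid and tray were where they should be. The mortar was hidden behind the arm in the last top view, and I did not re-measure the other bystanders.
- **Check that disagreed:** casting rays onto the dial gave 103–108° for the hold, with about ±4° of pixel error. Comparing the pointer with the 110 tick, and the tip geometry, gave 110–112°.

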